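Nip a pendant frame in the setting jig with the T-key

TASK

Slide the gilt pendant frame along the channel of the setting jig until it is home against the end stop, without lifting it out, then fit the red T-handled key in the sunken square socket and turn it clockwise until the brass cam holds the frame firmly against the rear fence. Then hang the key upright in its wooden stand again, and leave the other pieces on the shelf where they are.

Things in the scene. Friction and masses are not known exactly. Their poses are not given: they have to be found in the camera images.
- jig: fixed aluminium setting jig, plate 125 (x) x 200 (y) x 18 mm; origin under it, plate from x -65 to 60, y -100 to 100. A channel along y, x -9 to 35, floor 18 mm above the shelf, open at +y, holds the frame. +x side: rear fence 12 mm high; -x side: rail 6 mm high, y -17 to 90; -y end: stop 12 mm high, face at y -76. Steel bridge over the cam: x -57 to -9, y -79 to -17, top 48 mm above the shelf
- nest (a point): point of the jig (x 15, y -48, z 22 mm in its axes, and the same axes) where the centre of the frame lies when the frame is home: against the end stop and against the rear fence. The stop has a 20 mm gap for the frame's bail
- frame_center (a point): centre of the loose gilt pendant frame, a block 40 (x) x 56 (y) x 8 mm (about 75 g) with empty stone seats on top; a bail (loop 13 mm wide, 9 mm long) on its -y end enters the gap in the stop. z up, y along its length. Lies flat in the channel with 4 mm of play across, nearly parallel to it, 48 to 78 mm short of the stop; push its plain +y end towards the jig's -y
- socket (a point): centre of the floor of the square socket in the cam screw's head, 30 mm above the shelf. The head, 26 mm wide, is sunk 2 mm in a 27 mm bore in the top of the bridge, out of reach of fingers. Socket 13.2 mm square, 12 mm deep, flaring to 17.6 mm square in the next 4 mm up. The point turns with the screw: z up, x and y parallel to the square's sides
- cam (a joint): turn of the cam screw, rad: 0 slack, grows clockwise from above, stops at 2.2; starts at 0 to 0.5. The brass eccentric (41 mm wide, 4.5 mm off centre) meets a frame that touches the fence at about 1.25, then clamps it: some 10 N at 1.29, 20 N at 1.34. About 0.05 N m turns it slack, 0.25 N m clamps with 10 N; it stays as left. Tightening also draws the frame on to the stop
- key_grip (a point): centre of the red handle of the loose T-key (about 145 g): handle 90 (x) x 18 (y) x 30 (z) mm, level; grip it across the 18 mm. Under it a collar 32 mm wide and 14 mm high, then a 13 mm shank with a square end. x along the handle, z up, sides of the square parallel to x and y. Hangs upright in the stand, its turn about the vertical varies
- key_tip (a point): centre of the lower end of the T-key's shank, on its axis, 93 mm below key_grip, same axes. The last 26 mm are 12 mm square, stepped down to 10 mm square in the last 6 and 7.5 mm square in the last 3. Underside of the collar: 64 mm above this point
- stand_hole (a point): middle of the mouth of the round hole, 22 mm wide, 66 mm deep, in the top of the fixed wooden key stand (block 46 x 46 mm on a foot 100 x 80 mm, top 85 mm above the shelf). The key hangs in it by its collar, its tip then 64 mm below this point
- kada: loose cast silver bangle lying flat, 80 mm wide, 14 mm high; origin under its centre; a bystander beyond the jig
- jhumka: loose brass bell earring standing on its rim, 42 mm wide, 41 mm high; origin under its centre; a bystander beyond the jig
- cone: loose black ebony ring cone, foot 52 mm wide, 92 mm high; origin under its centre; a bystander. Cone and key stand are left and right of the jig, either way round
Not all that is in view belongs to the job. What is shaped like the part that bears key_grip but green, pink or purple is not meant.

How it is judged (in metres and radians):
On the way, in this order (a step that is already met when the one before it is completed fails the run):
1. the frame has been slid home to the end stop (y of frame_center in the frame of nest between -0.003 and 0.003 m), for 0.2 s.
2. with the key in the socket, the cam has been turned until it presses the frame (z of key_tip in the frame of socket below 0.006 m and horizontal distance between key_tip and socket below 0.005 m and contact force between frame and cam above 4 N), for 0.2 s.
At the end, for the whole second after the job is handed in: the frame lies home against the end stop (within 3 mm) and the rear fence, parallel to it (within 0.04 rad), pressed by the cam with more than 4 N; the key hangs upright in its stand, its collar down on the wood (within 6 mm) (all of step 1 and x of frame_center in the frame of nest between -0.0015 and 0.003 m and angle between the y axis of frame_center and the y axis of jig, either way round below 0.04 rad and contact force between frame and cam above 4 N and horizontal distance between key_tip and stand_hole below 0.01 m and z of key_tip in the frame of stand_hole below -0.058 m and angle between key_grip's own z axis and vertical below 0.12 rad); the robot touches nothing.
It fails at once if the frame was lifted out of the channel or stood on edge (z of frame_center in the frame of nest above 0.01 m or angle between frame_center's own z axis and vertical above 0.35 rad).
It fails at once if the kada, the jhumka or the ring cone was shifted by more than 20 mm (distance of any of kada, jhumka, cone from where it was at the start of the episode above 0.02 m).
It also fails if it takes over 67 s, if anything falls off the work surface, if the arm or the gripper's body presses on something with over 40 N, if the wrist force passes 120 N, or if a joint passes its speed limit or range.

ROBOT

A 7-joint arm with a two-finger parallel gripper is mounted at the origin on the work surface. World frame = base frame: x ahead of the robot, y to its left, z up, the work surface at z = 0. Lengths are in m, angles in degrees, forces in N, time in s.
With the tool pointing down it reaches from about 0.425 to 0.95 m from the base axis. Payload 16.7 kg.
Tool frame: the origin (TCP) lies on the centre line of the jaws, within the pads' length; the fingertips stand 19 mm ahead of it and the grasp point (between the pads) is the TCP; z points along the fingers, y is the direction in which the jaws open and shut (so a half turn about z gives the same grasp; the last joint's range is limited). The gripper opens to 94 mm and grips with 3 to 60 N. Pads are 16 mm wide; open, the fingers measure 119 mm over their backs; the gripper's body (75 mm by 177 mm) begins 78 mm behind the grasp point.
Start: joints at [-82.649, 24.414, 4.234, 92.017, -1.954, 63.644, -3.845], TCP at [0.185, 0.649, 0.224] pointing down, gripper open.
Joint ranges: [-163.25, 163.25], [-28.42, 122.38], [-70.27, 78.77], [12.13, 141.07], [-58.53, 238.53], [9.26, 117.41], [-156.51, 156.51]. Speed limits (degrees/s): [108.29, 108.29, 136.94, 136.94, 172.46, 172.46, 172.46].

INTERFACE

Orientations are given as a 3x3 rotation matrix whose columns are the frame's x, y, z axes.
In Python, from bench import telemetry, vision, ctrl gives the robot as it stands.
- The arm moves only by the tool play_rows, never from a script. Its argument "motion" is a list of rows, each a list of 7 numbers: the gripper command: -1 is shut, 1 is fully open, values between are in proportion, then the shift along the tool's x, y, z in m, then the turn, a rotation vector about the tool's x, y, z in degrees. In form: [[claw, tx, ty, tz, wx, wy, wz], ...]. A call has 1 to 8 rows; each row shifts and turns the commanded pose from where the row before left it, along the tool's axes as they then stand; what a row does not reach is not made up. A row lasts 1/10 s, in which the tool goes at most 50 mm and 8.59 degrees, less where a joint would pass 70% of its speed; a pose out of reach is approached as far as the arm can. A call with a gripper value outside its range is refused whole. The fingers move at their own pace and stop on an object; "grip_force" is the grip in N (left out, the last holds). Time passes only in rows, so rows that do not move let the fingers close. It gives the time, the measured TCP pose, the force and the opening at its end, in the units of the state.
- telemetry.get_state(): the state, without advancing time (a new reading comes with each control period).
- vision.read_camera(name): name is "scene" or "side" or "wrist"; returns (picture, depth): 420x560x3 uint8, red, green, blue; 420x560 float32, m along the optical axis (not along the pixel's ray), 0 where there is no reading.
- vision.calibration(name): a dict with "fx", "fy", "cx", "cy" (pixels), "eye" and "rotation" of the camera in the world; the wrist camera has in their place "mount" (4x4, takes a point from camera to tool coordinates, whose origin is the TCP and whose axes are the flange's). Camera axes: x right, y up, looking along -z (the intrinsics and any distortion apply to the point x, -y, -z); pixel columns grow to the right and rows downward; lengths in m; the calibration is good to about 2 mm. The wrist camera is an equidistant fisheye: a pixel r from the principal point sees the ray r / f radians off the axis. A picture is of the moment at which its call begins: read the wrist's pose just before it. calibration takes no time and is no camera call.
- ctrl.finish_job(): hands the job in, once; it reports no verdict.
The state is a dict: "time": time; "joint_positions": joint angles; "qd": joint speeds; "effort": joint torques, N m; "tcp_pos": TCP position; "ee_rot": TCP orientation; "contact_force": force on the tool from outside, world axes, zero at the start; "wrist_torque": the same for the moment, N m; "width": opening from 0.0 (shut) to 1.0 (fully open).
Only numpy, scipy, OpenCV 4.12 (cv2) and the standard library are available. Lean on these libraries where they do the work, as an engineer would, in place of code of your own. Each camera call takes 0.05 s, during which the arm holds its last target. There are 200 camera calls.

## Working session

There is one attempt and no reset: what is moved stays moved. The work goes in short steps, Python scripts to look and compute and a tool call to move; the robot and the scene stay as the last step left them, time stands still between calls to the robot, and variables do not carry over. Pictures are saved under pics/ and viewed, about 8 in all and at most 12, crops included, and the job is handed in when it is done.

Besides the shell and the picture viewer there is one more tool, called after "Call:" in YAML: its name, and indented under it one key for each argument. play_rows: Moves the arm, as the interface text tells. Its arguments: {"type":"object","properties":{"motion":{"type":"array"},"grip_force":{"type":"number"}},"required":["motion"]}

```bash
mkdir -p pics; ls
cat > h.py <<'E'
import numpy as np, cv2
from bench import telemetry, vision, ctrl
def cloud(name):
    st=telemetry.get_state(); im,d=vision.read_camera(name); c=vision.calibration(name)
    v,u=np.mgrid[:420,:560].astype(float)
    x=(u-c['cx'])/c['fx']; y=(v-c['cy'])/c['fy']
    if name=='wrist':
        r=np.hypot(x,y)+1e-9; t=np.tan(np.minimum(r,1.4))/r; x,y=x*t,y*t
    P=np.stack([x*d,-y*d,-d],-1)
    if name=='wrist':
        M=np.array(c['mount']); P=P@M[:3,:3].T+M[:3,3]
        P=P@np.array(st['ee_rot']).T+np.array(st['tcp_pos'])
    else: P=P@np.array(c['rotation']).T+np.array(c['eye'])
    P[d==0]=np.nan
    return im,d,P,st
def save(im,n): cv2.imwrite('pics/'+n+'.png',cv2.cvtColor(im,cv2.COLOR_RGB2BGR))
E
python3 - <<'E'
from h import *
ims=[]
for n in ['scene','side']:
    c=vision.calibration(n); print(n,{k:np.round(v,3).tolist() if not isinstance(v,str) else v for k,v in c.items()})
    im,d,P,st=cloud(n); save(im,n+'0'); np.savez('/tmp/'+n+'0.npz',im=im,P=P)
print(vision.calibration('wrist')); print(st)
E
```

```text
pics
scene {'fx': 532.271, 'fy': 532.271, 'cx': 282.441, 'cy': 213.133, 'eye': [1.149, 0.226, 1.13], 'rotation': [[-0.26, -0.84, 0.477], [0.965, -0.222, 0.136], [-0.009, 0.496, 0.868]]}
side {'fx': 536.812, 'fy': 536.812, 'cx': 279.345, 'cy': 211.97, 'eye': [0.151, -1.093, 0.813], 'rotation': [[0.939, 0.156, -0.307], [-0.344, 0.486, -0.804], [0.024, 0.86, 0.51]]}
{'fx': 325.19226210127806, 'fy': 325.19226210127806, 'cx': 283.50837299652693, 'cy': 206.44261070656108, 'mount': array([[-1.58820560e-03,  9.63152968e-01,  2.68949508e-01,
         7.78074524e-02],
       [ 9.99997994e-01,  1.85797414e-03, -7.48508126e-04,
         4.72384963e-04],
       [-1.22062905e-03,  2.68947780e-01, -9.63153987e-01,
        -1.59486572e-01],
       [ 0.00000000e+00,  0.00000000e+00,  0.00000000e+00,
         1.00000000e+00]])}
{'time': 0.05, 'joint_positions': array([-82.64920792,  24.44781253,   4.23310882,  92.04997504,
        -1.95456652,  63.64452938,  -3.84584723]), 'qd': array([ 0.00485987, -0.08638604,  0.0565394 , -0.10046524, -0.03936967,
       -0.04811113, -0.07367297]), 'effort': array([ 7.81728246e-03, -9.38417602e+01,  3.67909178e+00, -4.55554318e+01,
       -4.89819702e-02,  1.70664227e-02,  1.29517986e-05]), 'tcp_pos': array([0.18504167, 0.64872734, 0.22381539]), 'ee_rot': array([[-9.61638338e-01,  2.74320331e-01, -2.50193765e-04],
       [ 2.74320431e-01,  9.61637596e-01, -1.19771361e-03],
       [-8.79614618e-05, -1.22040058e-03, -9.99999251e-01]]), 'contact_force': array([ 0.18758565, -0.38306984, -0.29005574]), 'wrist_torque': array([ 0.05964694, -0.00292085,  0.02546842]), 'width': 1.002529712006052}
```

View images.

View pics/scene0.png

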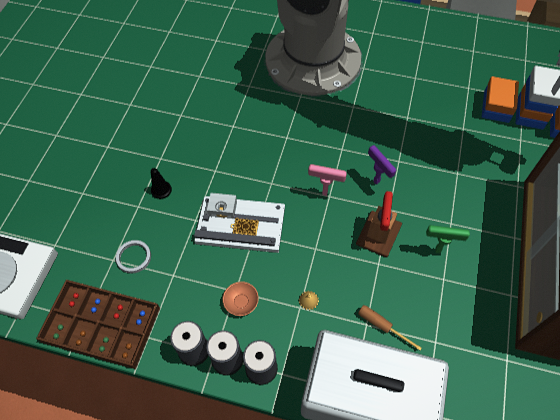

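View pics/side0.png

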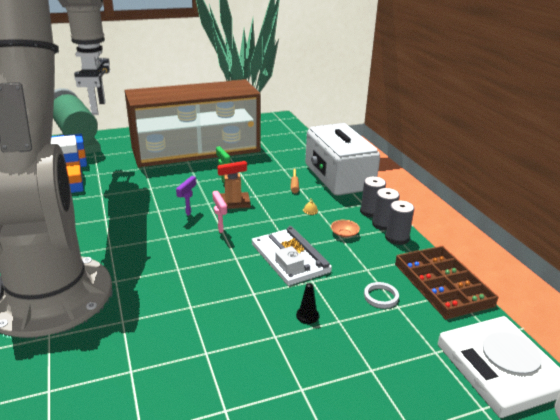

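Run:
```python
from h import *
D={}
for n in ['scene','side']:
    f=np.load(f'/tmp/{n}0.npz'); im,P=f['im'],f['P']; D[n]=P
    h=cv2.cvtColor(im,cv2.COLOR_RGB2HSV).astype(int); H,S,V=h[...,0],h[...,1],h[...,2]
    xy=P[...,:2]; z=P[...,2]
    print(n,'table z',np.nanmedian(z[(H>60)&(H<85)&(S>150)]))
    red=((H<5)|(H>176))&(S>180)&(V>100)&(z>0.06)&(z<.2)
    q=P[red]; 
    if n=='scene': c0=np.median(q,0)
    q=q[np.linalg.norm(q-c0,axis=1)<.08]
    print('red',len(q),np.median(q,0),np.percentile(q[:,2],[2,50,98]))
    t=q[q[:,2]>np.percentile(q[:,2],98)-.004]; r=cv2.minAreaRect(t[:,:2].astype(np.float32)); print(' top',np.mean(t,0),r)
    if n=='scene':
        box=(slice(185,255),slice(190,292))
        Q=P[box].reshape(-1,3); Q=Q[(Q[:,2]>.010)]
        jc=np.nanmedian(Q,0)
    Q=P.reshape(-1,3); Q=Q[(Q[:,2]>.012)&(Q[:,2]<.06)&(np.linalg.norm(Q[:,:2]-jc[:2],axis=1)<.135)]
    print('jig',len(Q),cv2.minAreaRect(Q[:,:2].astype(np.float32)),np.histogram(Q[:,2],bins=np.arange(.012,.062,.004)))
    B=Q[(Q[:,2]>.042)]; print('bridge',np.mean(B,0),cv2.minAreaRect(B[:,:2].astype(np.float32)))
    g=(H>14)&(H<32)&(S>140)&(z>.018)&(z<.035)&(np.linalg.norm(xy-jc[:2],axis=2)<.12); G=P[g]; print('gold',len(G),np.mean(G,0),cv2.minAreaRect(G[:,:2].astype(np.float32)))
    w=(H>4)&(H<16)&(S>90)&(z>.078)&(z<.092)&(np.linalg.norm(xy-c0[:2],axis=2)<.06);G=P[w]; print('wood top',len(G),np.mean(G,0),cv2.minAreaRect(G[:,:2].astype(np.float32)))
    w=(z>.015)&(np.linalg.norm(xy-jc[:2],axis=2)<.45)
    for nm,m in [('silver/black etc',w)]:
        k,l,s,c=cv2.connectedComponentsWithStats(m.astype(np.uint8))
        for i in range(1,k):
            if s[i,4]>40: G=P[l==i]; print('  blob',s[i].tolist(),np.round(np.median(G,0),3),np.round(G.min(0),3),np.round(G.max(0),3))
```

```text
scene table z -0.0016483315908722984
red 249 [0.52972999 0.28543361 0.12596895] [0.1215468  0.12596895 0.1295001 ]
 top [0.52928112 0.28520838 0.12724509] ((0.5279148817062378, 0.2853586971759796), (0.08401110768318176, 0.015034599229693413), 3.6888506412506104)
jig 3938 ((0.5875968337059021, -0.040200263261795044), (0.12774281203746796, 0.20017020404338837), 8.157538414001465) (array([ 883, 1101,  515,  501,  386,   48,   40,  103,  267,   91,    3,
          0]), array([0.012, 0.016, 0.02 , 0.024, 0.028, 0.032, 0.036, 0.04 , 0.044,
       0.048, 0.052, 0.056, 0.06 ]))
bridge [ 0.56425889 -0.09213481  0.04625141] ((0.5640553832054138, -0.09211975336074829), (0.05215158686041832, 0.06280146539211273), 9.631589889526367)
gold 351 [ 0.59815479 -0.0260677   0.02381442] ((0.5966376662254333, -0.04605678468942642), (0.10435555130243301, 0.04968419671058655), 84.7297134399414)
wood top 162 [0.52987844 0.28301878 0.0833037 ] ((0.527046799659729, 0.2852785885334015), (0.046471018344163895, 0.04966284707188606), 80.39985656738281)
  blob [368, 146, 28, 37, 492] [0.389 0.252 0.099] [0.353 0.21
[... 2627 characters left out ...]
.417 0.288 0.113]
  blob [305, 198, 12, 12, 84] [0.725 0.159 0.024] [0.711 0.144 0.015] [0.747 0.175 0.044]
  blob [331, 220, 29, 17, 203] [0.775 0.034 0.02 ] [ 0.732 -0.02   0.015] [0.813 0.062 0.027]
  blob [252, 225, 80, 57, 2329] [ 0.578 -0.07   0.025] [ 0.511 -0.148  0.015] [0.661 0.066 0.057]
  blob [396, 245, 79, 70, 2123] [ 0.892 -0.259  0.025] [ 0.828 -0.373  0.015] [ 0.973 -0.146  0.037]
  blob [299, 282, 18, 36, 454] [ 0.537 -0.272  0.048] [ 0.521 -0.283  0.015] [ 0.56  -0.251  0.095]
  blob [365, 282, 34, 23, 157] [ 0.735 -0.259  0.016] [ 0.69  -0.297  0.015] [ 0.771 -0.216  0.02 ]
  blob [438, 328, 20, 19, 142] [ 0.77  -0.441  0.035] [ 0.764 -0.455  0.015] [ 0.812 -0.429  0.04 ]
```

Call:
play_rows:
  motion:
    - [1, -0.03, -0.018, -0.006, 0, 0, 0]
    - [1, -0.042, -0.025, -0.006, 0, 0, 0]
    - [1, -0.042, -0.025, -0.006, 0, 0, 0]
    - [1, -0.042, -0.025, -0.006, 0, 0, 0]
    - [1, -0.042, -0.025, -0.006, 0, 0, 0]
    - [1, -0.042, -0.025, -0.006, 0, 0, 0]
    - [1, -0.042, -0.025, -0.006, 0, 0, 0]
    - [1, -0.042, -0.025, -0.006, 0, 0, 0]

```text
time: 0.9
tcp_pos: [0.4447, 0.3728, 0.2727]
ee_rot: [[-0.962, 0.274, -0.0], [0.274, 0.962, -0.0], [0.0, -0.0, -1.0]]
contact_force: [1.1, 1.3, 0.5]
width: 0.999
```

Call:
play_rows:
  motion:
    - [1, -0.04, -0.025, 0, 0, 0, 0]
    - [1, -0.04, -0.025, 0, 0, 0, 0]
    - [1, -0.024, -0.015, 0, 0, 0, 0]
    - [1, 0, 0, 0, 0, 0, -7]
    - [1, 0, 0, 0, 0, 0, -7]
    - [1, 0, 0, 0, 0, 0, -7]
    - [1, 0, 0, 0, 0, 0, 0]

```text
time: 1.6
tcp_pos: [0.5259, 0.2833, 0.2722]
ee_rot: [[-0.996, -0.091, -0.001], [-0.091, 0.996, -0.0], [0.001, -0.0, -1.0]]
contact_force: [0.3, -0.1, 0.6]
width: 0.997
```

```bash
cat >> h.py <<'E'
def red(im,P,zr=(.11,.2)):
    h=cv2.cvtColor(im,cv2.COLOR_RGB2HSV).astype(int); H,S,V=h[...,0],h[...,1],h[...,2]
    return ((H<5)|(H>176))&(S>170)&(V>80)&(P[...,2]>zr[0])&(P[...,2]<zr[1])
E
python3 - <<'E'
from h import *
im,d,P,st=cloud('wrist'); save(im,'w1'); np.savez('/tmp/w1.npz',im=im,P=P)
print(st['time'],st['tcp_pos'],st['ee_rot'],st['joint_positions'])
m=red(im,P); q=P[m]; print(len(q),np.median(q,0),np.percentile(q[:,2],[2,50,98]))
t=q[q[:,2]>np.percentile(q[:,2],90)-.006]; print(t.mean(0),cv2.minAreaRect(t[:,:2].astype(np.float32)))
E
```

```text
1.6 [0.52585999 0.28332906 0.27220087] [[-9.95882268e-01 -9.06545593e-02 -5.10050129e-04]
 [-9.06544107e-02  9.95882364e-01 -3.07328477e-04]
 [ 5.35810656e-04 -2.59824687e-04 -9.99999823e-01]] [-45.60945847  15.02715022  13.60258222  99.72487606  -3.83618002
  65.73352806  64.32630282]
967 [0.52507636 0.28477442 0.1272691 ] [0.12294939 0.1272691  0.12922108]
[0.52422994 0.28621534 0.12705118] ((0.5233067274093628, 0.28778260946273804), (0.08795172721147537, 0.017251770943403244), 4.927952289581299)
```

View pics/w1.png

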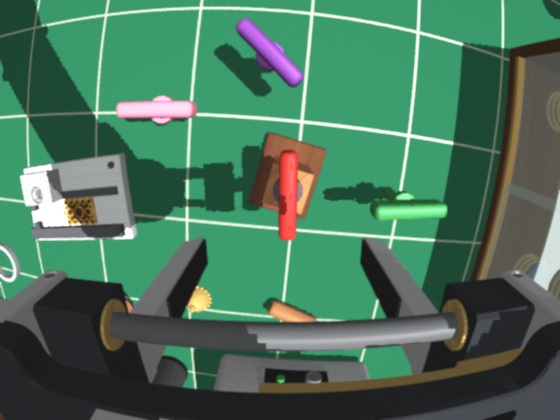

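Call:
play_rows:
  motion:
    - [1, -0.0035, -0.035, 0, 0, 0, 0]
    - [1, -0.0037, -0.045, 0, 0, 0, 0]
    - [1, -0.0037, -0.045, 0, 0, 0, 0]
    - [1, -0.0037, -0.045, 0, 0, 0, 0]
    - [1, -0.0037, -0.045, 0, 0, 0, 0]
    - [1, -0.0037, -0.045, 0, 0, 0, 0]
    - [1, -0.0037, -0.045, 0, 0, 0, 0]
    - [1, -0.0037, -0.032, 0, 0, 0, -3]

```text
time: 2.45
tcp_pos: [0.585, -0.0527, 0.2727]
ee_rot: [[-0.991, -0.134, 0.0], [-0.134, 0.991, -0.001], [-0.0, -0.001, -1.0]]
contact_force: [-0.1, 0.4, -0.1]
width: 0.999
```

Call:
play_rows:
  motion:
    - [-1, 0, 0, 0, 0, 0, 0]
    - [-1, 0, 0, 0, 0, 0, 0]

```text
time: 2.65
tcp_pos: [0.585, -0.0497, 0.2723]
ee_rot: [[-0.991, -0.136, -0.0], [-0.136, 0.991, 0.0], [0.0, 0.0, -1.0]]
contact_force: [-1.1, 1.3, -0.4]
width: 0.864
```

Run:
```python
from h import *
im,d,P,st=cloud('wrist'); save(im,'w2'); np.savez('/tmp/w2.npz',im=im,P=P)
print(st['time'],st['tcp_pos'],st['ee_rot'],st['joint_positions'])
jc=np.array([.586,-.04])
Q=P.reshape(-1,3); Q=Q[(Q[:,2]>.012)&(Q[:,2]<.06)&(np.linalg.norm(Q[:,:2]-jc[:2],axis=1)<.135)]
print('jig',len(Q),cv2.minAreaRect(Q[:,:2].astype(np.float32)))
B=Q[(Q[:,2]>.043)]; print('bridge',np.median(B,0),cv2.minAreaRect(B[:,:2].astype(np.float32)))
h=cv2.cvtColor(im,cv2.COLOR_RGB2HSV).astype(int); H,S,V=h[...,0],h[...,1],h[...,2]
g=(H>14)&(H<32)&(S>140)&(P[...,2]>.018)&(P[...,2]<.035)&(np.linalg.norm(P[...,:2]-jc,axis=2)<.12); k,l,s,c=cv2.connectedComponentsWithStats(g.astype(np.uint8)); 
for i in range(1,k):
    if s[i,4]>30: print('gold',s[i].tolist(),P[l==i].mean(0),cv2.minAreaRect(P[l==i][:,:2].astype(np.float32)))
b=np.linalg.norm(P[...,:2]-[.563,-.092],axis=2)<.06; v,u=np.where(b); print(u.min(),u.max(),v.min(),v.max())
x0,x1,y0,y1=180,400,90,260
save(cv2.resize(im[y0:y1,x0:x1],None,fx=3.5,fy=3.5,interpolation=cv2.INTER_CUBIC),'w2c')
```

```text
2.65 [ 0.58498394 -0.04973415  0.27230426] [[-9.90703940e-01 -1.36035210e-01 -3.54253089e-04]
 [-1.36035228e-01  9.90704000e-01  2.54661965e-05]
 [ 3.47495653e-04  7.34203608e-05 -9.99999937e-01]] [-20.90511087  14.46449813  23.65613167 101.48248629  -6.33043503
  65.37688564 102.54714323]
jig 14008 ((0.585558295249939, -0.0383027046918869), (0.12577606737613678, 0.20038948953151703), 8.314693450927734)
bridge [ 0.56000794 -0.09032599  0.04713123] ((0.5621275305747986, -0.0903925746679306), (0.04779045283794403, 0.06245911121368408), 7.511376857757568)
gold [283, 177, 41, 29, 926] [ 0.59741743 -0.02426274  0.02432989] ((0.596733033657074, -0.022025931626558304), (0.03694070875644684, 0.05194436013698578), 7.708962917327881)
0 388 111 419
```

View pics/w2c.png

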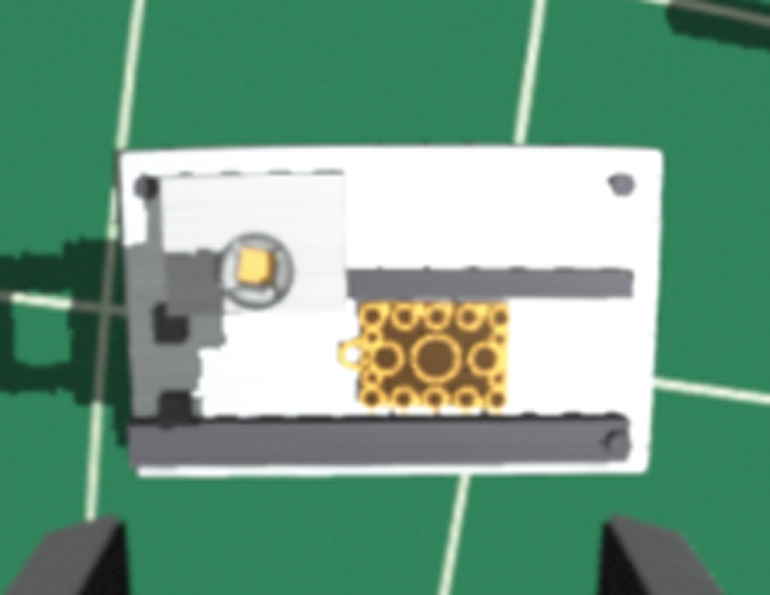

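Call:
play_rows:
  motion:
    - [-1, -0.006, 0.028, 0, 0, 0, 0]
    - [-1, -0.006, 0.028, 0, 0, 0, 0]
    - [-1, -0.0056, 0.0265, 0, 0, 0, 0]
    - [-1, 0, 0, 0.045, 0, 0, 0]
    - [-1, 0, 0, 0.045, 0, 0, 0]
    - [-1, 0, 0, 0.045, 0, 0, 0]
    - [-1, 0, 0, 0.035, 0, 0, 0]
    - [-1, 0, 0, 0, 0, 0, 0]

```text
time: 3.5
tcp_pos: [0.5878, 0.0362, 0.0984]
ee_rot: [[-0.99, -0.141, -0.007], [-0.141, 0.99, -0.001], [0.007, -0.0, -1.0]]
contact_force: [-0.1, -0.5, -0.0]
width: 0.145
```

Run:
```python
from h import *
f=np.load('/tmp/w2.npz'); P=f['P'];
from numpy import *
th=deg2rad(8.2); R=array([[cos(th),-sin(th)],[sin(th),cos(th)]]); o=array([.588,-.0387])
for a in [(253,166),(253,167),(240,166),(266,166)]: print(a,P[a[1],a[0]],(P[a[1],a[0],:2]-o)@R)
# pixel ray, z=.046 plane: brass square corners
im=f['im'];h=cv2.cvtColor(im,cv2.COLOR_RGB2HSV).astype(int);H,S=h[...,0],h[...,1]
m=(H>12)&(H<32)&(S>70); m[:,:235]=0; m[:,272:]=0; m[:145]=0;m[185:]=0
print(m.sum()); r=cv2.minAreaRect(argwhere(m)[:,::-1].astype(float32)); print(r)
q=P[m]; print(nanmean(q,0),(nanmean(q,0)[:2]-o)@R, nanpercentile(q[:,2],[5,50,95]))
st=telemetry.get_state();print(st['tcp_pos'],(st['tcp_pos'][:2]-o)@R,st['contact_force'],st['width'])
```

```text
(253, 166) [ 0.57258825 -0.08945438  0.02866439] [-0.02249323 -0.04803731]
(253, 167) [ 0.57359238 -0.08919064  0.03024999] [-0.02146174 -0.0479195 ]
(240, 166) [ 0.57162728 -0.10371046  0.0469322 ] [-0.0254777  -0.06201058]
(266, 166) [ 0.56769244 -0.07265594  0.04675785] [-0.02494304 -0.03071234]
97
((253.0, 165.5), (9.0, 10.0), 90.0)
[ 0.57210028 -0.08971024  0.02923893] [-0.0230127  -0.04822096] [0.02793471 0.02911563 0.03038808]
[0.58784752 0.03619862 0.09841919] [0.01053179 0.07415462] [-0.14239556 -0.51577261 -0.00324188] 0.14463839685736563
```

Call:
play_rows:
  motion:
    - [-1, -0.003, 0, 0.03, 0, 0, 0]
    - [-1, 0, 0, 0.028, 0, 0, 0]
    - [-1, 0, 0, 0, 0, 0, 0]
    - [-1, 0, -0.01, 0, 0, 0, 0]
    - [-1, 0, -0.01, 0, 0, 0, 0]
    - [-1, 0, -0.008, 0, 0, 0, 0]
    - [-1, 0, -0.008, 0, 0, 0, 0]
    - [-1, 0, -0.008, 0, 0, 0, 0]
  grip_force: 10

```text
time: 4.3
tcp_pos: [0.6006, -0.0091, 0.0453]
ee_rot: [[-0.99, -0.14, 0.001], [-0.14, 0.99, 0.001], [-0.001, 0.0, -1.0]]
contact_force: [-1.0, 4.6, 8.4]
width: 0.004
```

Call:
play_rows:
  motion:
    - [-1, 0, -0.008, 0, 0, 0, 0]
    - [-1, 0, -0.008, 0, 0, 0, 0]
    - [-1, 0, -0.006, 0, 0, 0, 0]
    - [-1, 0, -0.004, 0, 0, 0, 0]
    - [-1, 0, 0, 0, 0, 0, 0]

```text
time: 4.8
tcp_pos: [0.6045, -0.0349, 0.0453]
ee_rot: [[-0.99, -0.14, 0.002], [-0.14, 0.99, 0.0], [-0.002, 0.0, -1.0]]
contact_force: [0.8, -0.1, 7.6]
width: 0.006
```

Run:
```python
from h import *
from numpy import *
th=deg2rad(8.2); R=array([[cos(th),-sin(th)],[sin(th),cos(th)]]); o=array([.588,-.0387])
ims=[]
for n in ['scene','side']:
    im,d,P,st=cloud(n)
    h=cv2.cvtColor(im,cv2.COLOR_RGB2HSV).astype(int); H,S,V=h[...,0],h[...,1],h[...,2]
    g=(H>14)&(H<32)&(S>140)&(P[...,2]>.018)&(P[...,2]<.035)&(np.linalg.norm(P[...,:2]-o,axis=2)<.12);q=(P[g][:,:2]-o)@R; print(n,g.sum(),percentile(q,[3,50,97],axis=0))
    s=(slice(170,270),slice(180,310)) if n=='scene' else (slice(205,295),slice(235,345))
    ims.append(cv2.resize(im[s],(390,300)))
save(hstack(ims),'p1')
print((st['tcp_pos'][:2]-o)@R,st['tcp_pos'],st['contact_force'],st['width'])
```

```text
scene 182 [[-0.00771034 -0.05018281]
 [ 0.01871432 -0.02713549]
 [ 0.03272906  0.01127108]]
side 73 [[ 0.01150049 -0.04477604]
 [ 0.02133576 -0.02617109]
 [ 0.03143082 -0.00544625]]Traceback (most recent call last):
  File "<stdin>", line 11, in <module>
    file = os.fspath(file)
TypeError: expected str, bytes or os.PathLike object, not ndarray
```

Run:
```python
from h import *
ims=[]
for n in ['scene','side']:
    im,d,P,st=cloud(n)
    s=(slice(170,270),slice(180,310)) if n=='scene' else (slice(205,295),slice(235,345))
    ims.append(cv2.resize(im[s],(390,300),interpolation=cv2.INTER_CUBIC))
save(np.hstack(ims),'p1')
print(st['tcp_pos'],st['contact_force'],st['wrist_torque'])
```

```text
[ 0.60450394 -0.03496041  0.04531567] [-0.46585882  0.63319786  7.96748612] [-0.10306881 -0.02055424  0.0273272 ]
```

View pics/p1.png

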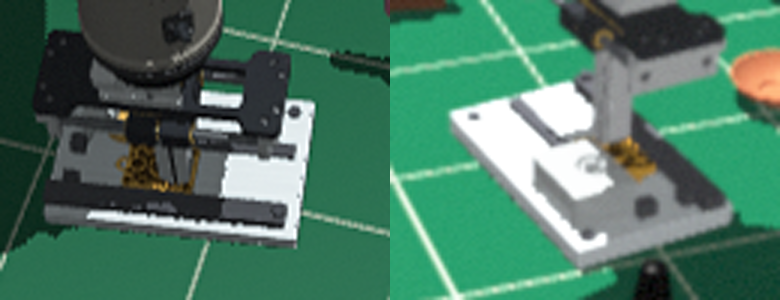

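Call:
play_rows:
  motion:
    - [-1, 0, 0, -0.015, 0, 0, 0]
    - [-1, 0.003, 0.02, -0.01, 0, 0, 0]
    - [-1, 0, 0.025, 0, 0, 0, 0]
    - [-1, 0, 0, 0, 0, 0, 0]
    - [-1, 0, 0, 0.012, 0, 0, 0]
    - [-1, 0, 0, 0.012, 0, 0, 0]
    - [-1, 0, 0, 0, 0, 0, 0]
    - [-1, 0, 0, 0, 0, 0, 0]

```text
time: 5.8
tcp_pos: [0.594, 0.009, 0.0448]
ee_rot: [[-0.99, -0.139, -0.001], [-0.139, 0.99, -0.001], [0.002, -0.0, -1.0]]
contact_force: [0.3, 0.3, 0.1]
width: 0.008
```

```bash
cat >> h.py <<'E'
th=np.deg2rad(8.2); RJ=np.array([[np.cos(th),-np.sin(th)],[np.sin(th),np.cos(th)]]); OJ=np.array([.588,-.0387])
def tj(p): return np.round((np.asarray(p)[...,:2]-OJ)@RJ,4)
def gold(n):
    im,d,P,st=cloud(n)
    h=cv2.cvtColor(im,cv2.COLOR_RGB2HSV).astype(int); H,S,V=h[...,0],h[...,1],h[...,2]
    g=(H>12)&(H<34)&(S>120)&(P[...,2]>.018)&(P[...,2]<.035)&(np.linalg.norm(P[...,:2]-OJ,axis=2)<.12)
    k,l,s,c=cv2.connectedComponentsWithStats(g.astype(np.uint8)); i=1+np.argmax(s[1:,4]); q=(P[l==i][:,:2]-OJ)@RJ
    print(n,len(q),np.percentile(q,[1,50,99],axis=0).round(4).tolist(),cv2.minAreaRect(q.astype(np.float32)))
    return im,P,st
E
python3 - <<'E'
from h import *
for n in ['scene','side','wrist']: im,P,st=gold(n)
print(tj(st['tcp_pos']),st['tcp_pos'],st['contact_force'],st['time'])
save(im,'w3')
E
```

```text
scene 349 [[-0.0086, -0.0435], [0.0145, -0.0155], [0.0336, 0.012]] ((0.011263754218816757, -0.01791771873831749), (0.061588890850543976, 0.04602231830358505), 88.8039779663086)
side 106 [[0.01, -0.048], [0.0212, -0.0196], [0.0324, 0.0097]] ((0.020868968218564987, -0.020938705652952194), (0.062078043818473816, 0.022295573726296425), 87.84686279296875)
wrist 4701 [[-0.0074, -0.0446], [0.0115, -0.0092], [0.0314, 0.0145]] ((0.013050498440861702, -0.016619473695755005), (0.06372713297605515, 0.044076744467020035), 88.77664184570312)
[0.0133 0.0466] [0.59450614 0.0093314  0.04546096] [-0.03698114 -0.97101485  0.10075745] 5.9
```

Call:
play_rows:
  motion:
    - [-1, 0, 0, 0.003, 0, 0, 0]
    - [-1, 0, 0, 0.0025, 0, 0, 0]
    - [-1, 0, 0, 0, 0, 0, 0]
    - [-1, 0, 0, 0, 0, 0, 0]

```text
time: 6.35
tcp_pos: [0.5943, 0.0099, 0.0399]
ee_rot: [[-0.99, -0.141, -0.0], [-0.141, 0.99, -0.0], [0.0, -0.0, -1.0]]
contact_force: [0.2, 0.7, -0.1]
width: 0.002
```

Call:
play_rows:
  motion:
    - [-1, 0, -0.008, 0, 0, 0, 0]
    - [-1, 0, -0.008, 0, 0, 0, 0]
    - [-1, 0, -0.006, 0, 0, 0, 0]
    - [-1, 0, -0.006, 0, 0, 0, 0]
    - [-1, 0, -0.006, 0, 0, 0, 0]
    - [-1, 0, 0, 0, 0, 0, 0]

```text
time: 6.95
tcp_pos: [0.5993, -0.0249, 0.04]
ee_rot: [[-0.99, -0.139, 0.0], [-0.139, 0.99, -0.0], [-0.0, -0.0, -1.0]]
contact_force: [-0.3, -0.4, -0.3]
width: 0.008
```

Run:
```python
from h import *
im,P,st=gold('wrist'); gold('side')
print(tj(st['tcp_pos']),st['tcp_pos'],st['contact_force'],st['time'])
save(im[120:360,160:440],'w4')
```

```text
wrist 4438 [[-0.0071, -0.0564], [0.0118, -0.0226], [0.0315, 0.0025]] ((0.013401081785559654, -0.027582675218582153), (0.04499685391783714, 0.0632324069738388), 1.4417563676834106)
side 115 [[0.0081, -0.0599], [0.0207, -0.0322], [0.0308, -0.0008]] ((0.02057782933115959, -0.030642377212643623), (0.025205671787261963, 0.06132607161998749), 0.13923224806785583)
[0.0131 0.012 ] [ 0.5992778  -0.02494699  0.04004449] [-0.29680881 -0.36899263 -0.26595734] 6.95
```

Call:
play_rows:
  motion:
    - [-1, 0, -0.006, 0, 0, 0, 0]
    - [-1, 0, -0.006, 0, 0, 0, 0]
    - [-1, 0, -0.004, 0, 0, 0, 0]
    - [-1, 0, -0.003, 0, 0, 0, 0]
    - [-1, 0, 0, 0, 0, 0, 0]

```text
time: 7.55
tcp_pos: [0.6019, -0.0432, 0.04]
ee_rot: [[-0.99, -0.14, 0.0], [-0.14, 0.99, -0.0], [-0.0, -0.0, -1.0]]
contact_force: [0.7, 0.2, -0.8]
width: 0.003
```

Call:
play_rows:
  motion:
    - [-1, 0, -0.002, 0, 0, 0, 0]
    - [-1, 0, 0, 0, 0, 0, 0]
    - [-1, 0, 0, 0, 0, 0, 0]

```text
time: 7.85
tcp_pos: [0.6022, -0.0445, 0.04]
ee_rot: [[-0.99, -0.141, 0.0], [-0.141, 0.99, -0.0], [0.0, -0.0, -1.0]]
contact_force: [0.3, -0.3, 1.3]
width: 0.003
```

Call:
play_rows:
  motion:
    - [-1, 0, -0.002, 0, 0, 0, 0]
    - [-1, 0, 0, 0, 0, 0, 0]
    - [-1, 0, 0, 0, 0, 0, 0]

```text
time: 8.15
tcp_pos: [0.6024, -0.0466, 0.04]
ee_rot: [[-0.99, -0.14, -0.0], [-0.14, 0.99, -0.0], [0.0, -0.0, -1.0]]
contact_force: [-0.4, 0.3, -0.2]
width: 0.004
```

Call:
play_rows:
  motion:
    - [-1, 0, -0.002, 0, 0, 0, 0]
    - [-1, 0, 0, 0, 0, 0, 0]
    - [-1, 0, 0, 0, 0, 0, 0]

```text
time: 8.45
tcp_pos: [0.6027, -0.0485, 0.04]
ee_rot: [[-0.99, -0.141, -0.0], [-0.141, 0.99, 0.0], [0.0, 0.0, -1.0]]
contact_force: [-1.2, 1.1, 0.7]
width: 0.006
```

Run:
```python
from h import *
im,P,st=gold('wrist'); gold('side')
print(tj(st['tcp_pos']),st['tcp_pos'],st['contact_force'],st['time'])
save(cv2.resize(im[120:320,160:440],None,fx=2.5,fy=2.5),'w5')
```

```text
wrist 3860 [[-0.0002, -0.08], [0.014, -0.0495], [0.0316, -0.022]] ((0.01704680360853672, -0.05097388103604317), (0.03610425069928169, 0.06350195407867432), 0.5297726392745972)
side 120 [[0.0032, -0.0821], [0.0186, -0.0564], [0.0309, -0.0208]] ((0.018335353583097458, -0.05506100878119469), (0.07354582846164703, 0.02813084051012993), 75.94507598876953)
[ 0.0131 -0.0118] [ 0.60265947 -0.04848054  0.03999438] [-1.17194729  1.10138953  0.71400886] 8.45
```

View pics/w5.png

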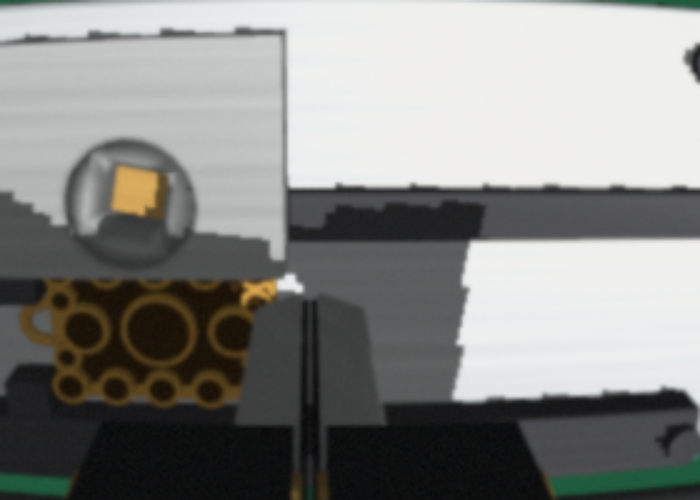

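Call:
play_rows:
  motion:
    - [-1, 0, -0.002, 0, 0, 0, 0]
    - [-1, 0, 0, 0, 0, 0, 0]
    - [-1, 0, 0, 0, 0, 0, 0]

```text
time: 8.85
tcp_pos: [0.6026, -0.049, 0.0399]
ee_rot: [[-0.99, -0.142, -0.001], [-0.142, 0.99, 0.002], [0.001, 0.002, -1.0]]
contact_force: [-3.3, 7.6, 3.6]
width: 0.006
```

Call:
play_rows:
  motion:
    - [-1, 0, -0.002, 0, 0, 0, 0]
    - [-1, 0, 0, 0, 0, 0, 0]
    - [-1, 0, 0, 0, 0, 0, 0]

```text
time: 9.15
tcp_pos: [0.6027, -0.0493, 0.0398]
ee_rot: [[-0.99, -0.143, -0.002], [-0.143, 0.99, 0.003], [0.001, 0.003, -1.0]]
contact_force: [-5.1, 15.3, 4.1]
width: 0.005
```

Run:
```python
from h import *
im,P,st=gold('wrist')
print(tj(st['tcp_pos']),st['tcp_pos'],st['contact_force'],st['time'])
```

```text
wrist 3851 [[-0.0003, -0.0803], [0.0138, -0.05], [0.0316, -0.0222]] ((0.017213895916938782, -0.05112061649560928), (0.0362761914730072, 0.06346658617258072), 0.3990955054759979)
[ 0.013  -0.0126] [ 0.60268581 -0.04928772  0.03980476] [-5.12189131 15.25202148  4.08809385] 9.15
```

Call:
play_rows:
  motion:
    - [-1, 0, 0.005, 0, 0, 0, 0]
    - [-1, 0, 0.015, -0.005, 0, 0, 0]
    - [-1, 0, 0, -0.045, 0, 0, 0]
    - [-1, 0, 0, -0.048, 0, 0, 0]
    - [1, 0, 0, -0.048, 0, 0, 0]
    - [1, 0, 0, -0.048, 0, 0, 0]
    - [1, 0.003, 0.03, 0, 0, 0, 0]
    - [1, 0.004, 0.045, 0, 0, 0, 0]

```text
time: 10.0
tcp_pos: [0.5837, 0.0396, 0.2362]
ee_rot: [[-0.991, -0.136, 0.004], [-0.136, 0.991, -0.0], [-0.004, -0.001, -1.0]]
contact_force: [0.3, 1.4, -0.3]
width: 0.309
```

Call:
play_rows:
  motion:
    - [1, 0.004, 0.045, 0, 0, 0, 0]
    - [1, 0.004, 0.045, 0, 0, 0, 0]
    - [1, 0.004, 0.045, 0, 0, 0, 0]
    - [1, 0.004, 0.045, 0, 0, 0, 0]
    - [1, 0.004, 0.045, 0, 0, 0, 0]
    - [1, 0.002, 0.02, 0, 0, 0, 3]
    - [1, 0, 0, 0, 0, 0, 0]
    - [1, 0, 0, 0, 0, 0, 0]

```text
time: 10.8
tcp_pos: [0.5265, 0.2802, 0.2341]
ee_rot: [[-0.996, -0.09, 0.0], [-0.09, 0.996, -0.0], [-0.0, -0.0, -1.0]]
contact_force: [0.3, -0.6, 0.6]
width: 0.984
```

Run:
```python
from h import *
im,d,P,st=cloud('wrist'); save(im,'w6'); np.savez('/tmp/w6.npz',im=im,P=P)
R=np.array(st['ee_rot']); print(st['time'],st['tcp_pos'],R.round(3).tolist(),st['joint_positions'])
def rect(q): 
    r=cv2.minAreaRect(q[:,:2].astype(np.float32)); return r
m=red(im,P); q=P[m]; t=q[q[:,2]>np.percentile(q[:,2],90)-.005]; r=rect(t); print(len(t),t.mean(0),r)
c=np.array([*r[0],st['tcp_pos'][2]])-st['tcp_pos']; print('tool delta',R.T@c)
h=cv2.cvtColor(im,cv2.COLOR_RGB2HSV).astype(int); H,S=h[...,0],h[...,1]
w=(H>4)&(H<18)&(S>90)&(P[...,2]>.08)&(P[...,2]<.091)&(np.linalg.norm(P[...,:2]-r[0],axis=2)<.05); print('wood',w.sum(),rect(P[w]))
cc,dd,e=np.linalg.svd(t[:,:2]-t[:,:2].mean(0)); print('yaw',np.degrees(np.arctan2(e[0,1],e[0,0])))
```

```text
10.8 [0.52649317 0.28020832 0.2340951 ] [[-0.996, -0.09, 0.0], [-0.09, 0.996, -0.0], [-0.0, -0.0, -1.0]] [-45.27464834  16.76887239  13.61929351 102.4281012   -4.40617038
  61.32295519  65.05979287]
1381 [0.52556013 0.28688171 0.12733958] ((0.5230944156646729, 0.2876428961753845), (0.08645906299352646, 0.017008181661367416), 3.9268667697906494)
tool delta [ 2.71684063e-03  7.70994315e-03 -4.37283915e-06]
wood 933 ((0.5245440602302551, 0.2877773642539978), (0.046350765973329544, 0.046879298985004425), 78.61084747314453)
yaw 5.740763914997721
```

Call:
play_rows:
  motion:
    - [1, 0.0025, 0.0075, 0, 0, 0, 0]
    - [1, 0, 0, 0.03, 0, 0, 0]
    - [1, 0, 0, 0.035, 0, 0, 0]
    - [1, 0, 0, 0.03, 0, 0, 0]
    - [1, 0, 0, 0.017, 0, 0, 0]
    - [1, 0, 0, 0, 0, 0, 0]
    - [-0.3, 0, 0, 0, 0, 0, 0]
    - [-0.5, 0, 0, 0, 0, 0, 0]
  grip_force: 55

```text
time: 11.65
tcp_pos: [0.5244, 0.2875, 0.1233]
ee_rot: [[-0.996, -0.088, 0.001], [-0.088, 0.996, 0.001], [-0.002, 0.001, -1.0]]
contact_force: [-0.0, -0.3, 0.9]
width: 0.866
```

Run:
```python
from h import *
im,d,P,st=cloud('wrist'); save(im,'w7')
print(st['time'],st['tcp_pos'],st['width'],st['contact_force'])
m=red(im,P); q=P[m]; t=q[q[:,2]>np.percentile(q[:,2],90)-.005]; r=cv2.minAreaRect(t[:,:2].astype(np.float32)); print(len(t),t.mean(0),r)
```

```text
11.65 [0.52435137 0.2875013  0.12332978] 0.865567033418472 [-0.00446801 -0.32665795  0.89023124]
3493 [0.5177359  0.28677215 0.12733881] ((0.5200451612472534, 0.2872735559940338), (0.08109329640865326, 0.01721629872918129), 4.145544052124023)
```

Call:
play_rows:
  motion:
    - [-1, 0, 0, 0, 0, 0, 0]
    - [-1, 0, 0, 0, 0, 0, 0]
    - [-1, 0, 0, 0, 0, 0, 0]
    - [-1, 0, 0, 0, 0, 0, 0]
    - [-1, 0, 0, 0, 0, 0, 0]
    - [-1, 0, 0, 0, 0, 0, 0]
    - [-1, 0, 0, 0, 0, 0, 0]
  grip_force: 58

```text
time: 12.4
tcp_pos: [0.5236, 0.2873, 0.1219]
ee_rot: [[-0.996, -0.089, -0.0], [-0.089, 0.996, -0.0], [0.0, -0.0, -1.0]]
contact_force: [0.5, -1.1, -0.9]
width: 0.227
```

Call:
play_rows:
  motion:
    - [-1, 0, 0, 0, 0, 0, 0]
    - [-1, 0, 0, -0.01, 0, 0, 0]
    - [-1, 0, 0, -0.03, 0, 0, 0]
    - [-1, 0, 0, -0.04, 0, 0, 0]
    - [-1, 0, 0, -0.04, 0, 0, 0]
    - [-1, 0, 0, -0.01, 0, 0, 0]
    - [-1, 0, 0, 0, 0, 0, 0]

```text
time: 13.1
tcp_pos: [0.5242, 0.2877, 0.254]
ee_rot: [[-0.996, -0.089, 0.002], [-0.089, 0.996, 0.002], [-0.003, 0.002, -1.0]]
contact_force: [-0.0, 0.5, -1.9]
width: 0.189
```

Run:
```python
from h import *
st=telemetry.get_state(); R=np.array(st['ee_rot']); print(st['time'],st['tcp_pos'],st['width'],st['contact_force'])
# key in views: gray shank + red handle
for n in ['scene','side']:
    im,d,P,_=cloud(n); m=red(im,P,(.15,.35))&(np.linalg.norm(P[...,:2]-st['tcp_pos'][:2],axis=2)<.1); q=P[m]; print(n,len(q),q.mean(0),q.min(0),q.max(0))
    k=(np.linalg.norm(P[...,:2]-st['tcp_pos'][:2],axis=2)<.03)&(P[...,2]>.11)&(P[...,2]<.205); s=P[k]
    for lo in np.arange(.12,.2,.01):
        a=s[(s[:,2]>=lo)&(s[:,2]<lo+.01)]
        if len(a)>3: print('  z',round(lo,3),len(a),a.mean(0).round(4))
    v,u=np.where(m); save(cv2.resize(im[v.min()-60:v.max()+70,u.min()-50:u.max()+50],(390,400)),'k_'+n)
a,b=cv2.imread('pics/k_scene.png'),cv2.imread('pics/k_side.png'); cv2.imwrite('pics/k.png',np.hstack([a,b]))
```

```text
13.1 [0.52423259 0.28770315 0.25398371] 0.18851619006205603 [-0.02935787  0.45959789 -1.91477657]
scene 174 [0.53952184 0.2885327  0.25916909] [0.48942496 0.27903426 0.23892145] [0.57219191 0.29705913 0.34568213]
  z 0.15 6 [0.5298 0.2847 0.1562]
  z 0.16 19 [0.5329 0.2865 0.1649]
  z 0.17 13 [0.5314 0.2831 0.1743]
  z 0.18 7 [0.5307 0.282  0.1847]
side 173 [0.51854079 0.27908405 0.2484504 ] [0.48020372 0.26816513 0.23188346] [0.56488161 0.28985722 0.26252971]
  z 0.15 4 [0.5255 0.2834 0.1575]
  z 0.16 18 [0.5248 0.283  0.1646]
  z 0.17 16 [0.5241 0.2832 0.1755]
  z 0.18 14 [0.5241 0.2829 0.184 ]
  z 0.19 15 [0.5241 0.2823 0.1954]
  z 0.2 6 [0.5227 0.2832 0.2033]
```

View pics/k.png

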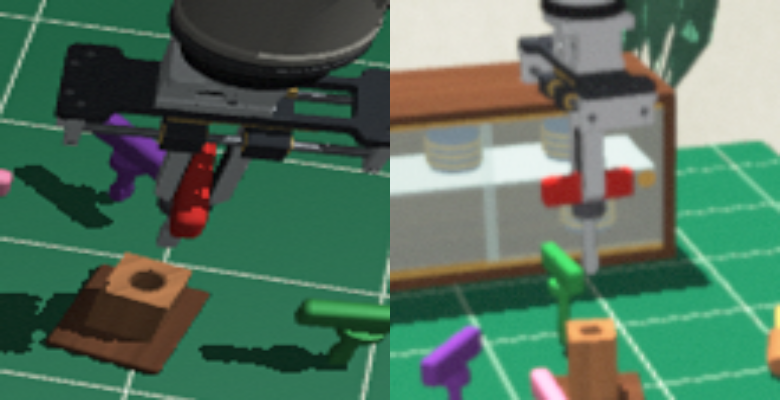

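Call:
play_rows:
  motion:
    - [-1, -0.001, -0.025, 0, 0, 0, 0]
    - [-1, -0.0016, -0.04, 0, 0, 0, 0]
    - [-1, -0.0016, -0.042, 0, 0, 0, 0]
    - [-1, -0.0016, -0.042, 0, 0, 0, 0]
    - [-1, -0.0016, -0.042, 0, 0, 0, 0]
    - [-1, -0.0016, -0.042, 0, 0, 0, 0]
    - [-1, -0.0016, -0.042, 0, 0, 0, 0]
    - [-1, -0.0016, -0.042, 0, 0, 0, 0]

```text
time: 14.0
tcp_pos: [0.5629, -0.0291, 0.2503]
ee_rot: [[-0.996, -0.089, -0.003], [-0.089, 0.996, -0.001], [0.003, -0.0, -1.0]]
contact_force: [1.3, -0.5, -2.8]
width: 0.188
```

Call:
play_rows:
  motion:
    - [-1, -0.001, -0.038, 0, 0, 0, 0]
    - [-1, -0.001, -0.025, 0.015, 0, 0, 0]
    - [-1, 0, 0, 0.02, 0, 0, 5]
    - [-1, 0, 0, 0.015, 0, 0, 0]
    - [-1, 0, 0, 0, 0, 0, 0]
    - [-1, 0, 0, 0, 0, 0, 0]

```text
time: 14.6
tcp_pos: [0.5712, -0.0892, 0.2015]
ee_rot: [[-1.0, -0.004, -0.001], [-0.004, 1.0, -0.0], [0.001, -0.0, -1.0]]
contact_force: [-0.3, -0.5, -0.9]
width: 0.189
```

Run:
```python
from h import *
im,d,P,st=cloud('wrist'); save(im,'w8'); np.savez('/tmp/w8.npz',im=im,P=P)
print(st['time'],st['tcp_pos'],np.round(st['ee_rot'],3).tolist(),st['width'],st['contact_force'],st['wrist_torque'])
m=red(im,P,(.17,.22)); q=P[m]; t=q[q[:,2]>np.percentile(q[:,2],90)-.005]; print(len(t),t.mean(0),cv2.minAreaRect(t[:,:2].astype(np.float32)))
c=np.linalg.norm(P[...,:2]-[.572,-.09],axis=2)<.03; c&=P[...,2]<.06; v,u=np.where(c); print(u.min(),u.max(),v.min(),v.max())
a=im[max(v.min()-20,0):v.max()+20,u.min()-20:u.max()+20]; f=min(800/a.shape[1],600/a.shape[0]); save(cv2.resize(a,None,fx=f,fy=f,interpolation=cv2.INTER_CUBIC),'w8c'); print(f,u.min()-20,max(v.min()-20,0))
```

```text
14.6 [ 0.57116107 -0.08917347  0.2015147 ] [[-1.0, -0.004, -0.001], [-0.004, 1.0, -0.0], [0.001, -0.0, -1.0]] 0.18948560548558102 [-0.32180498 -0.54273153 -0.87420682] [ 0.05200837 -0.00091317  0.01716104]
4066 [ 0.56244784 -0.088751    0.20706546] ((0.5665932297706604, -0.08869534730911255), (0.01658388413488865, 0.07843615114688873), 89.8243637084961)
253 312 168 214
6.976744186046512 233 148
```

View pics/w8c.png

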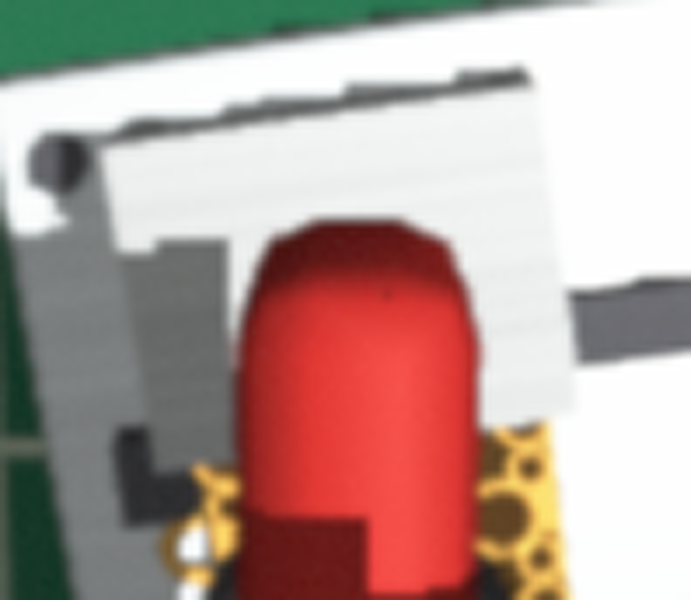

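Call:
play_rows:
  motion:
    - [-1, -0.0012, -0.0007, 0.015, 0, 0, 0]
    - [-1, 0, 0, 0.02, 0, 0, 0]
    - [-1, 0, 0, 0.012, 0, 0, 0]
    - [-1, 0, 0, 0.004, 0, 0, 0]
    - [-1, 0, 0, 0.003, 0, 0, 0]
    - [-1, 0, 0, 0.003, 0, 0, 0]
    - [-1, 0, 0, 0, 0, 0, 0]

```text
time: 15.35
tcp_pos: [0.5727, -0.0906, 0.1451]
ee_rot: [[-1.0, -0.002, 0.0], [-0.002, 1.0, -0.0], [-0.0, -0.0, -1.0]]
contact_force: [0.6, -0.0, -1.9]
width: 0.184
```

Run:
```python
from h import *
st=telemetry.get_state(); print(st['tcp_pos'],st['contact_force'],st['wrist_torque'])
ims=[]
for n in ['scene','side']:
    im,d,P,_=cloud(n)
    m=red(im,P,(.08,.22))&(np.linalg.norm(P[...,:2]-st['tcp_pos'][:2],axis=2)<.1); q=P[m]; print(n,q.min(0),q.max(0))
    v,u=np.where(m); y,x=int(v.mean()),int(u.mean()); ims.append(cv2.resize(im[y-20:y+60,x-40:x+40],(400,400),interpolation=cv2.INTER_CUBIC))
save(np.hstack(ims),'ins')
```

```text
[ 0.57273685 -0.09062096  0.14511455] [ 0.63598457 -0.03697327 -1.92255157] [ 0.03368894  0.05429095 -0.07195819]
scene [ 0.56290121 -0.09978146  0.13153097] [ 0.62046342 -0.0821852   0.15520509]
side [ 0.52866125 -0.10449499  0.1264644 ] [ 0.61576198 -0.0861744   0.15659064]
```

View pics/ins.png

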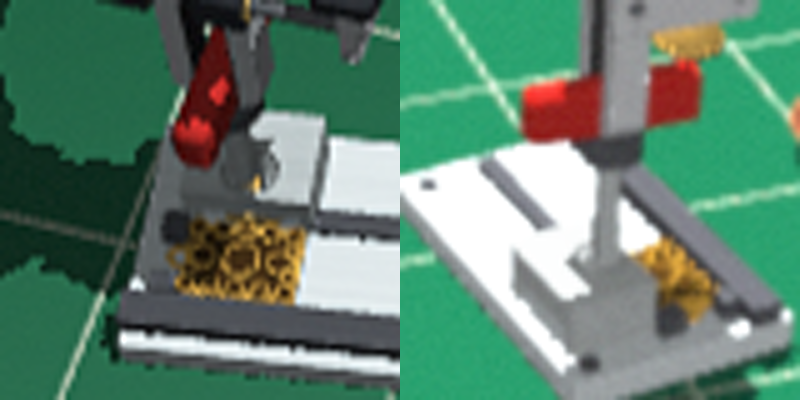

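Call:
play_rows:
  motion:
    - [-1, 0, 0.0015, 0, 0, 0, 0]
    - [-1, 0, 0, 0.003, 0, 0, 0]
    - [-1, 0, 0, 0.002, 0, 0, 0]
    - [-1, 0, 0, 0, 0, 0, 0]

```text
time: 15.85
tcp_pos: [0.5723, -0.089, 0.1396]
ee_rot: [[-1.0, -0.001, -0.001], [-0.001, 1.0, 0.0], [0.001, 0.0, -1.0]]
contact_force: [-0.8, 0.2, -1.5]
width: 0.186
```

Call:
play_rows:
  motion:
    - [-1, 0, 0, 0.002, 0, 0, 0]
    - [-1, 0, 0, 0.002, 0, 0, 0]
    - [-1, 0, 0, 0, 0, 0, 0]

```text
time: 16.15
tcp_pos: [0.5717, -0.0892, 0.1354]
ee_rot: [[-1.0, -0.001, -0.002], [-0.001, 1.0, -0.0], [0.002, -0.0, -1.0]]
contact_force: [-4.5, -0.2, -1.5]
width: 0.189
```

Call:
play_rows:
  motion:
    - [-1, 0.001, 0, 0, 0, 0, 0]
    - [-1, 0, 0, 0.002, 0, 0, 0]
    - [-1, 0, 0, 0.0015, 0, 0, 0]
    - [-1, 0, 0, 0, 0, 0, 0]

```text
time: 16.55
tcp_pos: [0.5713, -0.0891, 0.1321]
ee_rot: [[-1.0, -0.001, -0.001], [-0.001, 1.0, -0.0], [0.001, -0.0, -1.0]]
contact_force: [-3.8, 0.1, -2.7]
width: 0.187
```

Run:
```python
from h import *
st=telemetry.get_state(); print(st['tcp_pos'],st['contact_force'],st['wrist_torque'],st['joint_positions'],st['width'],tj(st['tcp_pos']))
```

```text
[ 0.57130216 -0.0891484   0.13213263] [-3.8158256   0.08332846 -2.74004825] [0.03314331 1.20392942 0.01177233] [-16.5018813   22.59771501  23.83955592 110.64113623 -11.83352672
  49.16660605 103.57493261] 0.18697213751038347 [-0.0237 -0.0476]
```

Call:
play_rows:
  motion:
    - [-1, 0.0006, 0, 0, 0, 0, 4]
    - [-1, 0, 0, 0, 0, 0, 7]
    - [-1, 0, 0, 0, 0, 0, 7]
    - [-1, 0, 0, 0, 0, 0, 7]
    - [-1, 0, 0, 0, 0, 0, 7]
    - [-1, 0, 0, 0, 0, 0, 7]
    - [-1, 0, 0, 0, 0, 0, 0]
  grip_force: 60

```text
time: 17.25
tcp_pos: [0.5709, -0.0892, 0.1324]
ee_rot: [[-0.777, 0.63, -0.0], [0.63, 0.777, -0.001], [-0.0, -0.001, -1.0]]
contact_force: [-4.3, -1.2, 0.3]
width: 0.187
```

```bash
cat >> h.py <<'E'
def rep():
    st=telemetry.get_state(); R=np.array(st['ee_rot']); yaw=np.degrees(np.arctan2(-R[1,0],-R[0,0]))
    print('t',st['time'],'tcp',st['tcp_pos'].round(4),'yaw',yaw.round(2),'camest',np.radians(8.2-yaw).round(3),'F',st['contact_force'].round(2),'T',st['wrist_torque'].round(3),'w',st['width'].round(3)); return st,yaw
def handle():
    im,d,P,st=cloud('wrist'); z=st['tcp_pos'][2]; m=red(im,P,(z-.012,z+.02)); q=P[m]; t=q[q[:,2]>np.percentile(q[:,2],90)-.005]
    cc,dd,e=np.linalg.svd(t[:,:2]-t[:,:2].mean(0),full_matrices=False); a=np.degrees(np.arctan2(e[0,1],e[0,0])); print('handle',len(t),t.mean(0).round(4),'yaw',(a+90)%180-90, cv2.minAreaRect(t[:,:2].astype(np.float32))); return im,P
E
python3 - <<'E'
from h import *
rep(); handle()
E
```

```text
Traceback (most recent call last):
  File "h.py", line 31, in rep
    print('t',st['time'],'tcp',st['tcp_pos'].round(4),'yaw',yaw.round(2),'camest',np.radians(8.2-yaw).round(3),'F',st['contact_force'].round(2),'T',st['wrist_torque'].round(3),'w',st['width'].round(3)); return st,yaw
                                                                                                                                                                                    ^^^^^^^^^^^^^^^^^
AttributeError: 'float' object has no attribute 'round'
```

Call:
play_rows:
  motion:
    - [-1, 0, 0, 0, 0, 0, 6]
    - [-1, 0, 0, 0, 0, 0, 6]
    - [-1, 0, 0, 0, 0, 0, 6]
    - [-1, 0, 0, 0, 0, 0, 0]
    - [-1, 0, 0, 0, 0, 0, 0]

```text
time: 17.75
tcp_pos: [0.5709, -0.0891, 0.1324]
ee_rot: [[-0.55, 0.835, -0.0], [0.835, 0.55, -0.0], [-0.0, -0.0, -1.0]]
contact_force: [-4.1, -1.4, -1.9]
width: 0.187
```

```bash
sed -i "s/st\['width'\].round(3)/round(float(st['width']),3)/" h.py
python3 - <<'E'
from h import *
rep(); handle()
E
```

```text
t 17.75 tcp [ 0.5709 -0.0891  0.1324] yaw -56.61 camest 1.131 F [-4.1  -1.43 -1.9 ] T [-0.365  1.319  0.087] w 0.187
handle 2790 [ 0.5598 -0.0716  0.1379] yaw -59.05308080277587 ((0.5678812861442566, -0.08307445049285889), (0.017022917047142982, 0.07542277127504349), 33.29902648925781)
```

Call:
play_rows:
  motion:
    - [-1, 0, 0, 0, 0, 0, 4]
    - [-1, 0, 0, 0, 0, 0, 3]
    - [-1, 0, 0, 0, 0, 0, 0]
    - [-1, 0, 0, 0, 0, 0, 0]

```text
time: 18.2
tcp_pos: [0.5709, -0.0892, 0.1324]
ee_rot: [[-0.443, 0.897, -0.0], [0.897, 0.443, -0.0], [0.0, -0.0, -1.0]]
contact_force: [-3.8, -0.6, -2.2]
width: 0.185
```

Run:
```python
from h import *
rep(); handle(); gold('scene')
```

```text
t 18.2 tcp [ 0.5709 -0.0892  0.1324] yaw -63.72 camest 1.255 F [-3.85 -0.56 -2.25] T [-0.332  1.299  0.079] w 0.185
handle 3000 [ 0.5626 -0.0721  0.1379] yaw -66.80914357506627 ((0.5683656930923462, -0.08248855173587799), (0.01685418002307415, 0.07579336315393448), 26.173097610473633)
scene 350 [[-0.0092, -0.0814], [0.0129, -0.0488], [0.0338, -0.022]] ((0.012190626934170723, -0.053405970335006714), (0.04603264108300209, 0.06386035680770874), 2.0863988399505615)
```

Call:
play_rows:
  motion:
    - [-1, 0, 0, 0, 0, 0, 2]
    - [-1, 0, 0, 0, 0, 0, 2]
    - [-1, 0, 0, 0, 0, 0, 0]
    - [-1, 0, 0, 0, 0, 0, 0]

```text
time: 18.7
tcp_pos: [0.571, -0.0891, 0.1324]
ee_rot: [[-0.376, 0.927, -0.0], [0.927, 0.376, -0.0], [-0.0, -0.0, -1.0]]
contact_force: [-3.4, -0.7, -2.9]
width: 0.187
```

Run:
```python
from h import *
rep()
```

```text
t 18.7 tcp [ 0.571  -0.0891  0.1324] yaw -67.9 camest 1.328 F [-3.44 -0.74 -2.89] T [-0.399  1.4    0.003] w 0.187
```

Call:
play_rows:
  motion:
    - [-1, 0, 0, 0, 0, 0, 2]
    - [-1, 0, 0, 0, 0, 0, 1]
    - [-1, 0, 0, 0, 0, 0, 0]
    - [-1, 0, 0, 0, 0, 0, 0]

```text
time: 19.1
tcp_pos: [0.571, -0.0891, 0.1325]
ee_rot: [[-0.327, 0.945, -0.0], [0.945, 0.327, -0.0], [-0.0, -0.0, -1.0]]
contact_force: [-4.8, -1.0, -2.1]
width: 0.186
```

Run:
```python
from h import *
rep(); handle()
```

```text
t 19.1 tcp [ 0.571  -0.0891  0.1325] yaw -70.9 camest 1.381 F [-4.83 -1.   -2.06] T [-0.437  1.394  0.041] w 0.186
handle 3261 [ 0.5657 -0.0733  0.1379] yaw -72.98053072150854 ((0.5689914226531982, -0.08190017938613892), (0.016714703291654587, 0.07513558119535446), 19.008758544921875)
```

Call:
play_rows:
  motion:
    - [-1, 0, 0, 0, 0, 0, 2]
    - [-1, 0, 0, 0, 0, 0, 2]
    - [-1, 0, 0, 0, 0, 0, 0]
    - [-1, 0, 0, 0, 0, 0, 0]

```text
time: 19.55
tcp_pos: [0.571, -0.0891, 0.1325]
ee_rot: [[-0.26, 0.966, -0.0], [0.966, 0.26, -0.0], [-0.0, -0.0, -1.0]]
contact_force: [-4.8, -1.2, -2.8]
width: 0.185
```

Run:
```python
from h import *
rep()
```

```text
t 19.55 tcp [ 0.571  -0.0891  0.1325] yaw -74.91 camest 1.451 F [-4.84 -1.22 -2.76] T [-0.42   1.534  0.093] w 0.185
```

Call:
play_rows:
  motion:
    - [-1, 0, 0, 0, 0, 0, 2]
    - [-1, 0, 0, 0, 0, 0, 1]
    - [-1, 0, 0, 0, 0, 0, 0]
    - [-1, 0, 0, 0, 0, 0, 0]

```text
time: 19.95
tcp_pos: [0.571, -0.0891, 0.1325]
ee_rot: [[-0.209, 0.978, -0.0], [0.978, 0.209, -0.0], [-0.0, -0.0, -1.0]]
contact_force: [-5.0, -0.5, -1.8]
width: 0.187
```

Run:
```python
from h import *
rep(); im,P=handle(); save(im,'w9'); gold('scene')
```

```text
t 19.95 tcp [ 0.571  -0.0891  0.1325] yaw -77.91 camest 1.503 F [-4.95 -0.49 -1.85] T [-0.385  1.631  0.136] w 0.187
handle 3432 [ 0.5683 -0.0742  0.1379] yaw -78.02063918643375 ((0.5697501301765442, -0.08135287463665009), (0.016896435990929604, 0.07476845383644104), 12.313223838806152)
scene 340 [[-0.0095, -0.0807], [0.0137, -0.0493], [0.0326, -0.0224]] ((0.012360959313809872, -0.05294973403215408), (0.045582376420497894, 0.06393745541572571), 0.293423056602478)
```

Call:
play_rows:
  motion:
    - [-1, 0, 0, 0, 0, 0, 1.5]
    - [-1, 0, 0, 0, 0, 0, 1.5]
    - [-1, 0, 0, 0, 0, 0, 0]
    - [-1, 0, 0, 0, 0, 0, 0]

```text
time: 20.45
tcp_pos: [0.571, -0.0891, 0.1325]
ee_rot: [[-0.157, 0.988, -0.0], [0.988, 0.157, -0.0], [-0.0, -0.0, -1.0]]
contact_force: [-5.2, -1.4, -1.3]
width: 0.187
```

Run:
```python
from h import *
rep()
```

```text
t 20.45 tcp [ 0.571  -0.0891  0.1325] yaw -81.0 camest 1.557 F [-5.24 -1.43 -1.33] T [-0.34   1.698  0.211] w 0.187
```

Call:
play_rows:
  motion:
    - [-1, 0, 0, 0, 0, 0, 1.5]
    - [-1, 0, 0, 0, 0, 0, 1.5]
    - [-1, 0, 0, 0, 0, 0, 0]
    - [-1, 0, 0, 0, 0, 0, 0]

```text
time: 20.85
tcp_pos: [0.571, -0.0891, 0.1325]
ee_rot: [[-0.105, 0.995, -0.0], [0.995, 0.105, -0.0], [-0.0, -0.0, -1.0]]
contact_force: [-6.0, -1.0, -1.5]
width: 0.19
```

Run:
```python
from h import *
rep(); handle();gold('scene')
```

```text
t 20.85 tcp [ 0.571  -0.0891  0.1325] yaw -83.99 camest 1.609 F [-5.95 -1.   -1.53] T [-0.343  1.737  0.248] w 0.19
handle 3411 [ 0.5698 -0.0732  0.1379] yaw -83.75609057606535 ((0.5706121921539307, -0.08161298930644989), (0.01669153943657875, 0.07572204619646072), 6.79217529296875)
scene 340 [[-0.0084, -0.0806], [0.0139, -0.0483], [0.0328, -0.0222]] ((0.012469671666622162, -0.052925318479537964), (0.04347022622823715, 0.06334800273180008), 2.5502092838287354)
```

Call:
play_rows:
  motion:
    - [-1, 0, 0, 0, 0, 0, 1.5]
    - [-1, 0, 0, 0, 0, 0, 1.5]
    - [-1, 0, 0, 0, 0, 0, 0]
    - [-1, 0, 0, 0, 0, 0, 0]

```text
time: 21.35
tcp_pos: [0.571, -0.0891, 0.1325]
ee_rot: [[-0.053, 0.999, -0.0], [0.999, 0.053, -0.0], [-0.0, -0.0, -1.0]]
contact_force: [-4.5, -0.4, -0.8]
width: 0.184
```

Run:
```python
from h import *
rep()
```

```text
t 21.35 tcp [ 0.571  -0.0891  0.1325] yaw -86.99 camest 1.661 F [-4.5  -0.43 -0.75] T [-0.286  1.786  0.289] w 0.184
```

Call:
play_rows:
  motion:
    - [-1, 0, 0, 0, 0, 0, 1.5]
    - [-1, 0, 0, 0, 0, 0, 1.5]
    - [-1, 0, 0, 0, 0, 0, 0]
    - [-1, 0, 0, 0, 0, 0, 0]

```text
time: 21.75
tcp_pos: [0.571, -0.0891, 0.1325]
ee_rot: [[-0.0, 1.0, -0.0], [1.0, 0.0, -0.0], [-0.0, -0.0, -1.0]]
contact_force: [-4.5, -1.1, -1.7]
width: 0.187
```

Run:
```python
from h import *
rep(); handle();gold('scene')
```

```text
t 21.75 tcp [ 0.571  -0.0891  0.1325] yaw -89.99 camest 1.714 F [-4.48 -1.08 -1.72] T [-0.335  1.774  0.364] w 0.187
handle 3185 [ 0.5717 -0.0714  0.1379] yaw -88.0495992955866 ((0.5712072849273682, -0.08168535679578781), (0.016889316961169243, 0.07605665922164917), 0.5303669571876526)
scene 344 [[-0.008, -0.0805], [0.0135, -0.0484], [0.0332, -0.0224]] ((0.012293527834117413, -0.05359312891960144), (0.044926635921001434, 0.06328637897968292), 0.5346787571907043)
```

Call:
play_rows:
  motion:
    - [-1, 0, 0, 0, 0, 0, -3]
    - [-1, 0, 0, 0, 0, 0, -3]
    - [-1, 0, 0, 0, 0, 0, 0]
    - [-1, 0, 0, 0, 0, 0, 0]

```text
time: 22.25
tcp_pos: [0.5709, -0.0892, 0.1325]
ee_rot: [[-0.104, 0.995, -0.0], [0.995, 0.104, 0.0], [0.0, -0.0, -1.0]]
contact_force: [-5.0, -1.6, -2.2]
width: 0.186
```

Run:
```python
from h import *
rep(); handle()
```

```text
t 22.25 tcp [ 0.5709 -0.0892  0.1325] yaw -84.01 camest 1.609 F [-4.96 -1.58 -2.19] T [-0.38   1.638  0.103] w 0.186
handle 3371 [ 0.5699 -0.0735  0.1379] yaw -84.09558894888121 ((0.5705771446228027, -0.08143094182014465), (0.01676584593951702, 0.07485383749008179), 5.893134117126465)
```

Call:
play_rows:
  motion:
    - [-1, 0, 0, 0, 0, 0, -2]
    - [-1, 0, 0, 0, 0, 0, 0]
    - [-1, 0, 0, -0.004, 0, 0, 0]
    - [-1, 0, 0, -0.008, 0, 0, 0]
    - [-1, 0, 0, -0.015, 0, 0, 0]
    - [-1, 0, 0, -0.03, 0, 0, 0]
    - [-1, 0, 0, -0.04, 0, 0, 0]
    - [-1, 0, 0, -0.03, 0, 0, 0]

```text
time: 23.1
tcp_pos: [0.5718, -0.0897, 0.2632]
ee_rot: [[-0.139, 0.99, 0.003], [0.99, 0.139, 0.0], [-0.0, 0.003, -1.0]]
contact_force: [0.5, 0.3, -1.5]
width: 0.183
```

Run:
```python
from h import *
st,y=rep(); im,P=handle(); save(im,'w10'); np.savez('/tmp/w10.npz',im=im,P=P)
# key tip by side/scene clouds
for n in ['scene','side']:
    im,d,P,_=cloud(n); save(im,'e_'+n)
    s=P[(np.linalg.norm(P[...,:2]-st['tcp_pos'][:2],axis=2)<.03)&(P[...,2]>.10)&(P[...,2]<.215)]
    for lo in np.arange(.14,.21,.01):
        a=s[(s[:,2]>=lo)&(s[:,2]<lo+.01)]
        if len(a)>3: print(n,'  z',round(lo,3),len(a),a.mean(0).round(4))
gold('scene');gold('wrist')
```

```text
t 23.1 tcp [ 0.5718 -0.0897  0.2632] yaw -81.99 camest 1.574 F [ 0.46  0.31 -1.46] T [-0.111  0.015 -0.001] w 0.183
handle 4083 [ 0.571  -0.0798  0.2686] yaw -82.34780825691048 ((0.5714442133903503, -0.08358272910118103), (0.01737697422504425, 0.07850801944732666), 7.17132043838501)
scene   z 0.17 16 [ 0.5794 -0.0896  0.1755]
scene   z 0.18 22 [ 0.5806 -0.0901  0.1847]
scene   z 0.19 18 [ 0.5806 -0.0899  0.1945]
scene   z 0.2 17 [ 0.5804 -0.0896  0.2042]
side   z 0.16 4 [ 0.5757 -0.0929  0.1694]
side   z 0.17 23 [ 0.5739 -0.0923  0.175 ]
side   z 0.18 26 [ 0.5738 -0.0929  0.1851]
side   z 0.19 23 [ 0.5737 -0.0939  0.1948]
side   z 0.2 22 [ 0.5739 -0.0933  0.205 ]
scene 338 [[-0.0088, -0.077], [0.0135, -0.0483], [0.0337, -0.0224]] ((0.012860646471381187, -0.050867967307567596), (0.04492265731096268, 0.05801970511674881), 2.7796294689178467)
wrist 1296 [[-0.0052, -0.0743], [0.0159, -0.0458], [0.0349, -0.021]] ((0.014564692974090576, -0.05022720247507095), (0.04196125268936157, 0.059574127197265625), 1.8468232154846191)
```

Run:
```python
from h import *
for n in ['scene','side']:
    im,d,P,st=cloud(n); c=vision.calibration(n)
    v,u=np.mgrid[:420,:560].astype(float); r=np.stack([(u-c['cx'])/c['fx'],-(v-c['cy'])/c['fy'],-np.ones_like(u)],-1)@np.array(c['rotation']).T
    e=np.array(c['eye']); X=e+r*((.085-e[2])/r[...,2])[...,None]   # plane z=.085
    m=np.linalg.norm(X[...,:2]-[.524,.287],axis=2)<.04
    h=cv2.cvtColor(im,cv2.COLOR_RGB2HSV).astype(int)
    top=m&(h[...,2]>120)&(h[...,0]<20)&(P[...,2]>.075)
    cnt,_=cv2.findContours(top.astype(np.uint8),cv2.RETR_EXTERNAL,cv2.CHAIN_APPROX_NONE); cnt=max(cnt,key=cv2.contourArea)[:,0]
    full=np.zeros(m.shape,np.uint8); cv2.fillPoly(full,[cnt],1); full=full>0; k=cv2.erode(full.astype(np.uint8),np.ones((5,5)))>0
    hole=k&(h[...,2]<105)
    print(n,'block',full.sum(),X[full].mean(0)[:2],cv2.minAreaRect(X[full][:,:2].astype(np.float32)),'hole',hole.sum(),X[hole].mean(0)[:2] if hole.any() else None)
```

```text
scene block 359 [0.52721427 0.28556282] ((0.5273305177688599, 0.28546586632728577), (0.04569844901561737, 0.04541474208235741), 78.9649658203125) hole 62 [0.52732702 0.28592183]
side block 149 [0.52279844 0.28070677] ((0.5237964391708374, 0.2801186442375183), (0.059750355780124664, 0.04428359866142273), 74.8759536743164) hole 0 None
```

Call:
play_rows:
  motion:
    - [-1, 0.025, 0, 0, 0, 0, 0]
    - [-1, 0.04, 0.001, 0, 0, 0, 0]
    - [-1, 0.045, 0.001, 0, 0, 0, 0]
    - [-1, 0.045, 0.001, 0, 0, 0, 0]
    - [-1, 0.045, 0.001, 0, 0, 0, 0]
    - [-1, 0.045, 0.001, 0, 0, 0, 0]
    - [-1, 0.045, 0, 0, 0, 0, 0]
    - [-1, 0.045, 0, 0, 0, 0, 0]

```text
time: 24.25
tcp_pos: [0.528, 0.2449, 0.2587]
ee_rot: [[-0.14, 0.99, -0.001], [0.99, 0.14, -0.001], [-0.001, -0.001, -1.0]]
contact_force: [1.6, -0.2, -1.7]
width: 0.189
```

Call:
play_rows:
  motion:
    - [-1, 0.03, 0, 0, 0, 0, 0]
    - [-1, 0.013, 0, 0, 0, 0, 0]
    - [-1, 0, 0, 0.03, 0, 0, 0]
    - [-1, 0, 0, 0.025, 0, 0, 0]
    - [-1, 0, 0, 0, 0, 0, 0]
    - [-1, 0, 0, 0, 0, 0, 0]

```text
time: 24.85
tcp_pos: [0.5231, 0.2849, 0.2046]
ee_rot: [[-0.139, 0.99, -0.0], [0.99, 0.139, -0.001], [-0.001, -0.001, -1.0]]
contact_force: [0.9, -0.5, -2.0]
width: 0.186
```

Run:
```python
from h import *
st,y=rep()
ims=[]
for n in ['scene','side']:
    im,d,P,_=cloud(n)
    s=P[(np.linalg.norm(P[...,:2]-st['tcp_pos'][:2],axis=2)<.03)&(P[...,2]>.10)&(P[...,2]<.155)]
    for lo in np.arange(.1,.155,.01):
        a=s[(s[:,2]>=lo)&(s[:,2]<lo+.01)]
        if len(a)>3: print(n,'  z',round(lo,3),len(a),a.mean(0).round(4))
    v,u=np.where(np.linalg.norm(P-[.524,.287,.085],axis=2)<.025); y,x=int(v.mean()),int(u.mean()); ims.append(cv2.resize(im[y-45:y+35,x-40:x+40],(400,400),interpolation=cv2.INTER_CUBIC))
save(np.hstack(ims),'st')
```

```text
t 24.85 tcp [0.5231 0.2849 0.2046] yaw -82.0 camest 1.574 F [ 0.91 -0.53 -2.02] T [-0.092 -0.003 -0.002] w 0.186
scene   z 0.1 7 [0.5277 0.2794 0.1075]
scene   z 0.11 14 [0.5311 0.2839 0.1152]
scene   z 0.12 15 [0.5297 0.2817 0.1243]
scene   z 0.13 18 [0.5305 0.283  0.1346]
scene   z 0.14 15 [0.5307 0.2825 0.146 ]
side   z 0.11 14 [0.5233 0.2817 0.1155]
side   z 0.12 13 [0.5233 0.2793 0.1253]
side   z 0.13 17 [0.5236 0.2799 0.1354]
side   z 0.14 16 [0.5235 0.2813 0.1454]
side   z 0.15 7 [0.5239 0.2809 0.1527]
```

View pics/st.png

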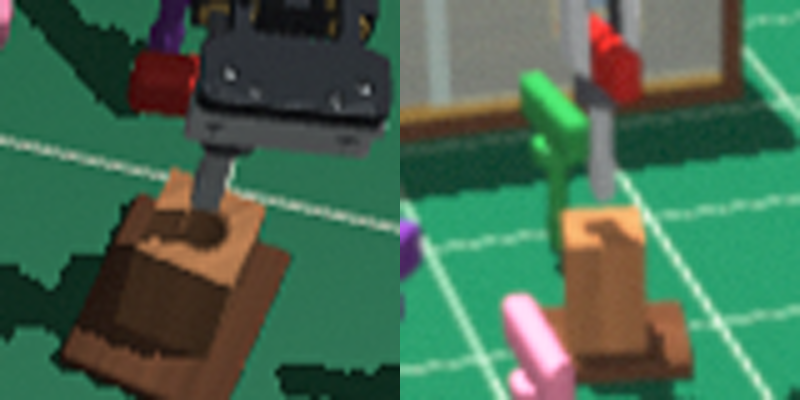

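Call:
play_rows:
  motion:
    - [-1, 0.0018, 0.0018, 0, 0, 0, 0]
    - [-1, 0, 0, 0.012, 0, 0, 0]
    - [-1, 0, 0, 0.015, 0, 0, 0]
    - [-1, 0, 0, 0.015, 0, 0, 0]
    - [-1, 0, 0, 0, 0, 0, 0]

```text
time: 25.45
tcp_pos: [0.5231, 0.2872, 0.1598]
ee_rot: [[-0.141, 0.99, -0.003], [0.99, 0.141, -0.003], [-0.002, -0.003, -1.0]]
contact_force: [-0.7, 0.6, -1.6]
width: 0.187
```

Call:
play_rows:
  motion:
    - [-1, 0, 0, 0.012, 0, 0, 0]
    - [-1, 0, 0, 0.012, 0, 0, 0]
    - [-1, 0, 0, 0.01, 0, 0, 0]
    - [-1, 0, 0, 0.005, 0, 0, 0]
    - [-1, 0, 0, 0, 0, 0, 0]

```text
time: 25.95
tcp_pos: [0.5242, 0.2877, 0.1228]
ee_rot: [[-0.14, 0.99, -0.001], [0.99, 0.14, -0.001], [-0.001, -0.001, -1.0]]
contact_force: [-0.2, -0.3, -2.1]
width: 0.185
```

Call:
play_rows:
  motion:
    - [-1, 0, 0, 0.001, 0, 0, 0]
    - [-1, 0, 0, 0, 0, 0, 0]
    - [-0.4, 0, 0, 0, 0, 0, 0]
    - [-0.2, 0, 0, 0, 0, 0, 0]
    - [0, 0, 0, 0, 0, 0, 0]
    - [0, 0, 0, 0, 0, 0, 0]
    - [0, 0, 0, 0, 0, 0, 0]

```text
time: 26.65
tcp_pos: [0.5244, 0.2879, 0.1225]
ee_rot: [[-0.141, 0.99, 0.0], [0.99, 0.141, 0.0], [0.0, 0.0, -1.0]]
contact_force: [0.6, 0.4, -0.0]
width: 0.498
```

Call:
play_rows:
  motion:
    - [0.2, 0, 0, 0, 0, 0, 0]
    - [0.2, 0, 0, -0.015, 0, 0, 0]
    - [0.2, 0, 0, -0.03, 0, 0, 0]
    - [0.2, 0, 0, -0.04, 0, 0, 0]
    - [0.2, 0, 0, -0.04, 0, 0, 0]
    - [0.2, 0, 0, 0, 0, 0, 0]

```text
time: 27.25
tcp_pos: [0.5266, 0.2883, 0.2534]
ee_rot: [[-0.14, 0.99, 0.006], [0.99, 0.14, 0.005], [0.004, 0.006, -1.0]]
contact_force: [0.4, -0.3, -0.5]
width: 0.598
```

Run:
```python
from h import *
st,y=rep()
im,d,P,_=cloud('wrist'); m=red(im,P); q=P[m]; t=q[q[:,2]>np.percentile(q[:,2],90)-.005]; print(len(t),t.mean(0),np.percentile(q[:,2],98),cv2.minAreaRect(t[:,:2].astype(np.float32)))
ims=[]
for n in ['scene','side']:
    im,P,_=gold(n); m=red(im,P,(.09,.2)); q=P[m]; q=q[np.linalg.norm(q[:,:2]-[.524,.287],axis=1)<.07]; print(n,q.mean(0),np.percentile(q[:,2],[2,98]))
    s=(slice(130,280),slice(190,440)) if n=='scene' else (slice(140,320),slice(190,420))
    ims.append(cv2.resize(im[s],(400,300),interpolation=cv2.INTER_CUBIC))
save(np.hstack(ims),'fin')
```

```text
t 27.25 tcp [0.5266 0.2883 0.2534] yaw -81.97 camest 1.574 F [ 0.44 -0.35 -0.54] T [-0.041  0.     0.027] w 0.598
1587 [0.52470926 0.29126516 0.12736186] 0.12925376589723805 ((0.5250328779220581, 0.28891655802726746), (0.017104431986808777, 0.08752063661813736), 7.438998699188232)
scene 336 [[-0.0084, -0.0807], [0.0136, -0.0482], [0.0325, -0.022]] ((0.01231873407959938, -0.053407300263643265), (0.04407496005296707, 0.06403105705976486), 3.552276611328125)
scene [0.52898626 0.2866038  0.12577802] [0.12026495 0.13039603]
side 138 [[0.0006, -0.0824], [0.0209, -0.0546], [0.0357, -0.0238]] ((0.021222209557890892, -0.05247128754854202), (0.06473778933286667, 0.03226512297987938), 72.43956756591797)
side [0.52239224 0.27550191 0.12258334] [0.10635381 0.13394125]
```

View pics/fin.png

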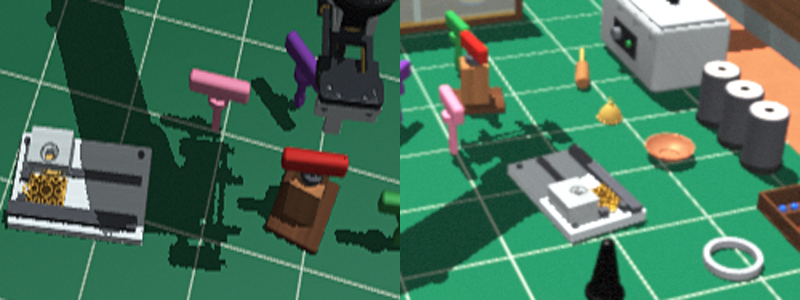

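Call:
play_rows:
  motion:
    - [0.2, -0.03, 0, 0, 0, 0, 0]
    - [0.2, -0.048, -0.001, 0, 0, 0, 0]
    - [0.2, -0.048, -0.001, 0, 0, 0, 0]
    - [0.2, -0.048, -0.001, 0, 0, 0, 0]
    - [0.2, -0.048, -0.001, 0, 0, 0, 0]
    - [0.2, -0.048, -0.001, 0, 0, 0, 0]
    - [0.2, -0.048, -0.001, 0, 0, 0, 0]
    - [0.2, -0.048, -0.001, 0.02, 0, 0, 0]

```text
time: 28.2
tcp_pos: [0.5691, -0.0758, 0.2289]
ee_rot: [[-0.141, 0.99, 0.002], [0.99, 0.141, 0.0], [-0.0, 0.002, -1.0]]
contact_force: [1.1, 0.2, 0.0]
width: 0.602
```

Call:
play_rows:
  motion:
    - [0.2, 0, 0, 0.02, 0, 0, 0]
    - [0.2, 0, 0, 0.02, 0, 0, 0]
    - [0.2, 0, 0, 0, 0, 0, 0]
    - [0.2, 0, 0, 0, 0, 0, 0]

```text
time: 28.6
tcp_pos: [0.5682, -0.0737, 0.188]
ee_rot: [[-0.14, 0.99, -0.002], [0.99, 0.14, -0.001], [-0.0, -0.002, -1.0]]
contact_force: [-0.2, -0.3, 0.5]
width: 0.598
```

Run:
```python
from h import *
st,y=rep(); im,P,_=gold('wrist'); np.savez('/tmp/w11.npz',im=im,P=P)
J=np.full(P.shape[:2]+(2,),np.nan); J=(P[...,:2]-OJ)@RJ
# rectified top view (jig axes) of region x -60..45, y -100..0 via depth points
h=cv2.cvtColor(im,cv2.COLOR_RGB2HSV).astype(int)
m=(h[...,0]>12)&(h[...,0]<32)&(h[...,1]>70)&(np.linalg.norm(J-[-.0235,-.048],axis=2)<.012)
q=J[m]; print('brass',m.sum(),q.mean(0),np.percentile(P[m][:,2],[5,50,95]),cv2.minAreaRect((q*1000).astype(np.float32)))
Q=J[(P[...,2]>.012)&(P[...,2]<.06)&(np.linalg.norm(J,axis=2)<.13)]; print('jig',cv2.minAreaRect((Q*1000).astype(np.float32)))
m2=(np.linalg.norm(J-[-.005,-.048],axis=2)<.05)&(P[...,2]>.01); v,u=np.where(m2); a=im[v.min():v.max(),u.min():u.max()]; f=min(800/a.shape[1],600/a.shape[0]); save(cv2.resize(a,None,fx=f,fy=f,interpolation=cv2.INTER_CUBIC),'w11c'); print(f,u.min(),v.min())
```

```text
t 28.6 tcp [ 0.5682 -0.0737  0.188 ] yaw -81.93 camest 1.573 F [-0.19 -0.35  0.46] T [-0.051  0.062 -0.003] w 0.598
wrist 1987 [[-0.0054, -0.076], [0.0151, -0.0458], [0.0347, -0.0201]] ((0.014139333739876747, -0.05055166780948639), (0.06265273690223694, 0.04135522246360779), 89.76219177246094)
brass 123 [-0.02397869 -0.04905869] [0.02797945 0.02929589 0.03100152] ((-24.004438400268555, -47.348777770996094), (13.63349723815918, 13.916808128356934), 19.709131240844727)
jig ((-2.4706382751464844, 0.9830703735351562), (125.88452911376953, 200.65733337402344), 0.054206836968660355)
2.3346303501945527 197 162
```

View pics/w11c.png

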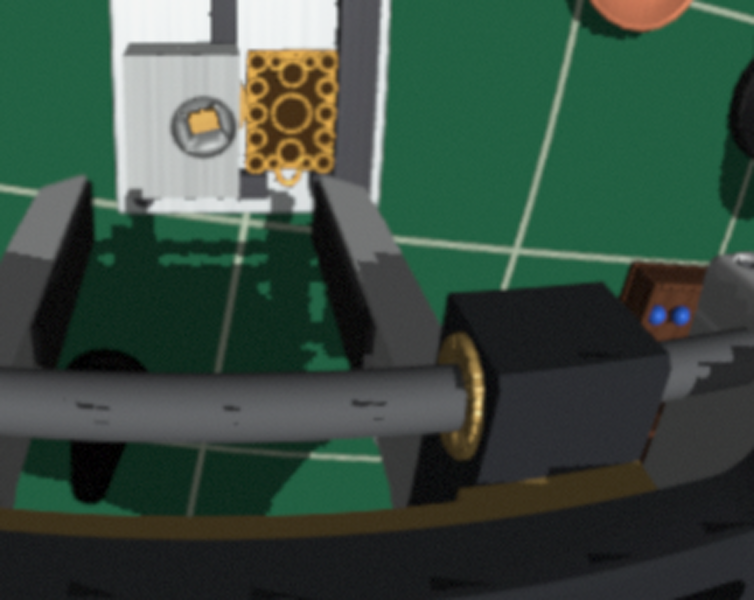

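```bash
python3 -c "
from h import *
print(ctrl.finish_job())"
```

```text
the job is handed in; nothing more can be done
None
```

The job is handed in at about 28.7 s of the 67 s allowed. The one thing I could not check directly is the clamp force on the frame.

- **Frame:** my first push rode up on top of the frame and dragged it part of the way. I lifted off, set the fingertips lower and pushed again until the stop pushed back with about 15 N. The last wrist picture showed the frame lying flat, parallel to the fence within about half a degree. Its bail is in the gap and the brass cam is against its side.
- **Clamping:** I turned the key clockwise until the torque rose steadily from about 0.05 to 0.36 N m. By the figures you gave, that suggests roughly 15 N. The last picture gave a cam angle of about 1.23 rad, uncertain by a few degrees. That is slightly below the 1.29 rad expected for 10 N, so the two signs disagree mildly. I relied on the torque.
- **Key:** it hangs in the stand again. The top of the handle is at 129 mm, the same height as at the start, and it looked upright in both views.
- **Other pieces:** none of the moves went near them. In the pictures they looked unmoved, but I did not measure them again. The gripper was empty and clear of everything at hand-in.

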